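# Set the telescopic V rest and lay the spindle in the inspection fixture

## Task

Set up the two-post inspection fixture: turn and slide its telescopic V post until the sprung button pops right through the middle hole of the outer tube, feeling for it gently, without forcing the button and without letting it pop into the lower or upper hole. Then take the steel spindle from its cradle and lay it gently across both V rests, level and about centred between them, and let go of it. Leave the other things on the bench where they are.

Things in the scene. Friction and masses are not known exactly. Their poses are not given: they have to be found in the camera images.
- fixture: Fixed inspection fixture: dark steel plate 90 (x) x 240 (y) x 12 mm with two aluminium posts on its y axis: a fixed V rest at y = -80 mm, a telescopic V rest at y = +80 mm. Origin: centre of the plate's underside, z up. A spindle lying in both V rests runs along the fixture's y, its axis 178 mm above the origin.
- fixed_seat (a point): Fixed V rest, at the fixture's (0, -80, 178) mm: where the laid spindle's axis (16 mm journal) passes. The 90 degree V opens upward, groove along the fixture's y, 18 mm long, mouth 34 mm wide; its arms end 9 mm above this point, 45 mm wide over all.
- sleeve: Fixed outer tube of the telescopic rest: upright octagonal aluminium tube, 34 mm inside and 40 mm outside across flats, its top 110 mm above the origin. Origin: on its axis, level with the plate's underside; axes as the fixture's.
- middle_hole (a point): Centre of the middle hole, on the outside of the tube's +x face, 65 mm above the plate's underside; the button belongs here. 11 mm square. Like holes lie 25 mm below and 25 mm above. If the button faces them while sliding it can pop into a wrong one, where it locks and cannot easily be freed.
- post: V head (aluminium) on a 27 mm round inner tube that slides and turns in the outer tube. Origin: on the post's axis where the laid spindle's axis passes, nominally 113 mm above the button, so about 178 mm above the plate's underside when that is in the middle hole. y: along the V groove; z up; x: nominally the button's direction. Starts 12 to 30 mm too low, turned 0.6 to 1.05 rad counterclockwise.
- head_grip (a point): On the post's axis, 22 mm below the head's origin: centre of its lower block, 36 mm (x) by 18 mm (y) by 16 mm high; the V arms above it are also 18 mm thick, 45 mm wide, and end 9 mm above the head's origin. Grip across the 18 mm thickness, from above. The outer tube's top is 8 mm or more below the block.
- post_foot (a point): On the post's axis, 113 mm below the head's origin, nominally the button's height. By its assembly the button really sits up to 4 mm above or below this and points up to 0.2 rad to either side of the head's x; this cannot be seen: find the hole by feel. Sliding rubs with 4 N (weight 2.5 N), turning with 0.1 N m; it stays where left. Stops: 32 mm below, 40 mm above the middle, -0.4 and 1.25 rad.
- button (a joint): How far the button is pressed in, m: 0 = popped fully out (shows 3.5 mm outside the tube), 0.005 to 0.0065 on the blank inside wall. Steel, 8 mm across, round nose; spring 2 N out, 5 N pressed. In a hole it has 1.5 mm play all round (0.09 rad of turn), then blocks both; at a hole's edge it may wedge half out: ease and turn or slide a little. Over 25 N between it and the outer tube damages it.
- cradle: Fixed low black cradle, plate 170 x 60 x 8 mm with two V notches (14 mm wide) at x = +-65 mm. Origin: centre of its underside; the spindle lies along its x, axis 45 mm above the origin.
- spindle: Loose stepped steel spindle, 220 mm long, 16 mm journals and a 26 mm thick, 50 mm long middle part; 0.4 kg. Origin: its centre; x along its axis (it may roll about x; both ends are alike). Grip it round the middle part.
- ring_gauge: Bystander: steel ring gauge, 56 mm across, 18 mm high, lying flat; leave alone.
- plug_gauge: Bystander: steel plug gauge standing upright on a black foot, 32 mm across, 70 mm high; leave alone.
- oil_jar: Bystander: amber glass jar with black cap, 52 mm across, 55 mm high; leave alone.
- caliper: Bystander: digital caliper lying flat, 200 mm long, 14 mm high; leave alone.
- driver: Bystander: screwdriver lying on the table; leave alone.
- mug: Bystander: white mug, 76 mm across, 90 mm high; leave alone.
- gauge_case: Bystander: open wooden case of gauge blocks, 100 x 160 x 30 mm; leave alone.
Mind the look-alikes: they are no part of the job. What is meant by the spindle is not green, and is the smaller of those in its own colour.

How it is judged:
On the way:
1. the button has popped fully through the middle hole, while the spindle still lies in its cradle (value of joint button below 0.002 m and z of post in the frame of fixture between 0.169 and 0.187 m and distance between spindle and cradle below 0.06 m), for 0.3 s.
At the end, for the whole second after the job is handed in: Button out through the middle hole (pressed in under 2 mm, V head within 9 mm of its height there); spindle released and still in both V rests: axis within 8 mm of the seat line (6 mm sideways), within 0.08 rad of the fixture's y, centre within 30 mm of the middle, its weight partly on the post (value of joint button below 0.002 m and z of post in the frame of fixture between 0.169 and 0.187 m and z of spindle in the frame of fixture between 0.17 and 0.186 m and x of spindle in the frame of fixture between -0.006 and 0.006 m and y of spindle in the frame of fixture between -0.03 and 0.03 m and angle between the x axis of spindle and the y axis of fixture, either way round below 0.08 rad and contact force between spindle and post above 0.3 N and linear speed of spindle below 0.02 m/s); the robot touches nothing.
It fails at once if the button is forced: more than 25 N between the post with its button and the outer tube (contact force between post and sleeve above 25 N).
It fails at once if the button pops into the lower or the upper hole (value of joint button below 0.002 m and (z of post in the frame of fixture below 0.164 m or z of post in the frame of fixture above 0.192 m)).
It fails at once if the spindle is dropped or banged into a V rest (over 40 N) (contact force between spindle and post above 40 N or contact force between spindle and fixture above 40 N).
It fails at once if a bystander is moved by more than 40 mm (distance of any of ring_gauge, plug_gauge, oil_jar, caliper, driver, mug, gauge_case from where it was at the start of the episode above 0.04 m).
It also fails if it takes over 72 s, if anything falls off the work surface, if the arm or the gripper's body presses on something with over 40 N, if the wrist force passes 120 N, or if a joint passes its speed limit or range.

## Robot

A 6-joint arm with a two-finger parallel gripper is mounted at the origin on the work surface. World frame = base frame: x ahead of the robot, y to its left, z up, the work surface at z = 0. Lengths are in m, angles in rad, forces in N, time in s.
With the tool pointing down it reaches from about 0.35 to 0.975 m from the base axis. Payload 4.9 kg.
Tool frame: the origin (TCP) lies at the very end of the fingers, on their centre line; the grasp point (between the pads) lies 19 mm behind it; z points along the fingers, x is the direction in which the jaws open and shut, and the axes are right-handed (so a half turn about z gives the same grasp; the last joint's range is limited). The gripper opens to 85 mm and grips with 20 to 120 N. Pads are 22 mm wide; open, the fingers measure 114 mm over their backs; the gripper's body (76 mm by 85 mm) begins 54 mm behind the grasp point. The pads swing forward as they close: fully open they stand 13 mm farther back than shut.
Start: joints at [1.104, 0.053, 1.613, -0, 1.476, -0.119], TCP at [0.213, 0.588, 0.231] pointing down, gripper open.
Joint ranges: [-3.01, 3.01], [-1.01, 2.22], [0.06, 2.58], [-1.02, 4.17], [0.09, 2.62], [-3.14, 3.14]. Speed limits (rad/s): [2.57, 2.57, 3.14, 3.14, 3.14, 3.14].

## Interface

Orientations are given as a rotation vector (axis times angle).
In Python, from station import ctrl gives the robot as it stands.
- The arm moves only by the shell command python3 -m handwheel 'ROWS' [OPENING] [FORCE]. ROWS is a JSON object of lists of equal length, an entry for each row: "offset": the shift along the world's x, y, z in units of 40 mm (1.0 is 40 mm), a list of three; "roll": the turn about the world's z in units of 6 degrees (1.0 is 6 degrees). A call has exactly 10 rows; each row is the pose to reach, as a shift and turn from the pose commanded when the call began; what a row does not reach only later rows make up. A row lasts 1/10 s, in which the tool goes at most 50 mm and 8.59 degrees, less where a joint would pass 70% of its speed; a pose out of reach is approached as far as the arm can. A call with a gripper value outside its range is refused whole. OPENING is the finger opening in mm, from 0 to 85.4, set as the call begins (- or left out, the last holds). The fingers move at their own pace and stop on an object; FORCE is the grip in N (left out, the last holds). Time passes only in rows, so rows that repeat a pose let the fingers close, or fill a call up. It gives the time, the measured TCP pose, the force and the opening at its end, in the units of the state.
- ctrl.get_obs(): the state, without advancing time (a new reading comes with each control period).
- ctrl.get_image(name): name is "scene" or "top" or "wrist"; returns a dict with "img" (384x512x3 uint8, red, green, blue), "fx", "fy", "cx", "cy" (pixels), "k1" (the pictures are not rectified: a ray, as slopes to the right and down, at radius r is drawn at 1 + k1 r^2 times it, then the intrinsics apply), "T" (4x4, takes a point from camera to world coordinates). Camera axes: x right, y down, z forward; pixel columns grow to the right and rows downward; lengths in m; the calibration is good to about 2 mm. A picture is of the moment at which its call begins. There is no depth.
- ctrl.finish_job(): hands the job in, once; it reports no verdict.
The state is a dict: "t": time; "q": joint angles; "dq": joint speeds; "effort": joint torques, N m; "tool_pos": TCP position; "tool_rot": TCP orientation; "contact_force": force on the tool from outside, world axes, zero at the start; "wrist_torque": the same for the moment, N m; "opening": finger opening in m.
Only numpy, scipy, OpenCV 4.12 (cv2) and the standard library are available. Lean on these libraries where they do the work, as an engineer would, in place of code of your own. Each camera call takes 0.05 s, during which the arm holds its last target.

## Working session

There is one attempt and no reset: what is moved stays moved. The work goes in short steps, Python scripts to look and compute and a shell command to move; the robot and the scene stay as the last step left them, time stands still between calls to the robot, and variables do not carry over. Pictures are saved under pics/ and viewed, and the job is handed in when it is done.

```bash
ls; mkdir -p pics
python3 - <<'E'
from station import ctrl
import cv2
o=ctrl.get_obs(); print({k:(v if not hasattr(v,'round') else v) for k,v in o.items()})
for n in ("scene","top","wrist"):
    d=ctrl.get_image(n); cv2.imwrite(f"pics/{n}0.png",d["img"][:,:,::-1]); print(n,d["fx"],d["fy"],d["cx"],d["cy"],d["k1"]); print(d["T"])
E
```

```text
pics
{'t': 0.0, 'q': array([ 1.10400304e+00,  5.33339966e-02,  1.61431428e+00,  5.64977782e-06,
        1.47600842e+00, -1.18991179e-01]), 'dq': array([ 1.44730774e-03,  1.13484240e-04, -5.96898902e-04,  8.53331559e-04,
       -9.72634613e-04,  6.89977446e-05]), 'effort': array([-2.03845440e-03, -3.93674648e+01, -3.70172167e+01, -1.96420269e-04,
        7.01101148e-03, -1.03190101e-05]), 'tool_pos': array([0.21272591, 0.58701014, 0.23006509]), 'tool_rot': array([ 2.57150731,  1.80301036, -0.00286014]), 'contact_force': array([ 0.12551079, -0.48611323,  0.56368897]), 'wrist_torque': array([ 0.05982025, -0.01183391, -0.00070664]), 'opening': 0.0852737295016452}
scene 354.4274534304327 354.4274534304327 254.71461974009094 190.09777133955123 0.004165495418426398
[[ 0.573548    0.60991788 -0.54684812  1.06280365]
 [ 0.8191031  -0.41834648  0.3925001  -0.40789177]
 [ 0.01062084 -0.67304264 -0.73952742  0.84530303]
 [ 0.          0.          0.          1.        ]]
top 417.7601436964555 417.7601436964555 251.0672474112963 191.3321992603254 -0.02624272432078108
[[ 0.02504279 -0.99793291  0.0591842   0.42702932]
 [-0.99949105 -0.02382369  0.02121509 -0.03988117]
 [-0.01976125 -0.05968536 -0.99802162  1.25652041]
 [ 0.          0.          0.          1.        ]]
wrist 315.43279366692826 315.43279366692826 258.6351694171403 188.63488284104847 -0.052292562850702884
[[ 0.34060326  0.89390444  0.29141768  0.13766234]
 [ 0.94020627 -0.32341429 -0.1068427   0.61574897]
 [-0.00125852  0.3103837  -0.95061053  0.37343312]
 [ 0.          0.          0.          1.        ]]
```

View pics/scene0.png

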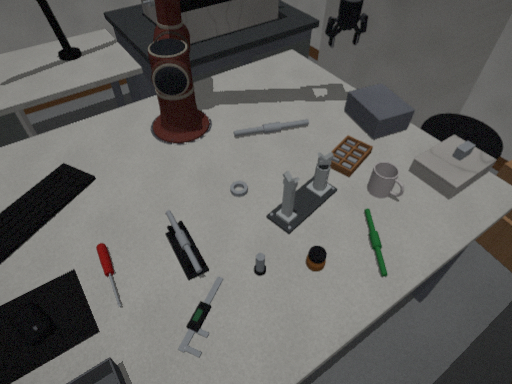

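View pics/top0.png

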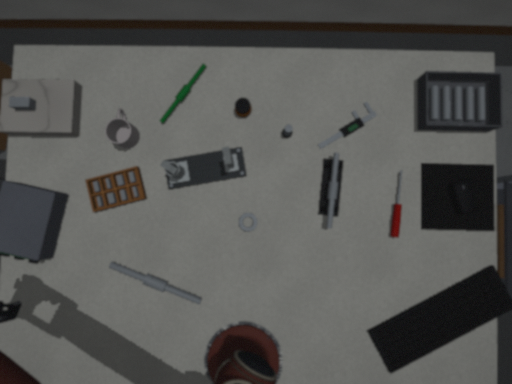

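View pics/wrist0.png

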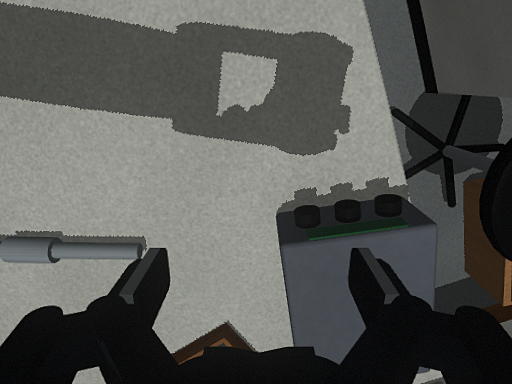

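Run:
```python
import cv2
t=cv2.imread("pics/top0.png"); s=cv2.imread("pics/scene0.png")
a=t[135:205,150:260]; cv2.imwrite("pics/ct.png",cv2.resize(a,None,fx=7,fy=7,interpolation=cv2.INTER_CUBIC))
a=s[140:240,255:350]; cv2.imwrite("pics/cs.png",cv2.resize(a,None,fx=6,fy=6,interpolation=cv2.INTER_CUBIC)[:600])
a=t[145:235,305:365]; cv2.imwrite("pics/cc.png",cv2.resize(a,None,fx=6,fy=6,interpolation=cv2.INTER_CUBIC))
```

```text
(no output)
```

View pics/ct.png

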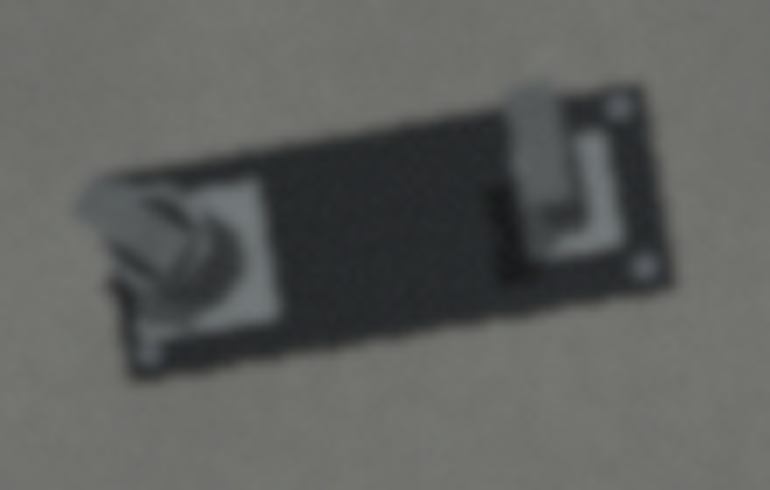

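View pics/cs.png

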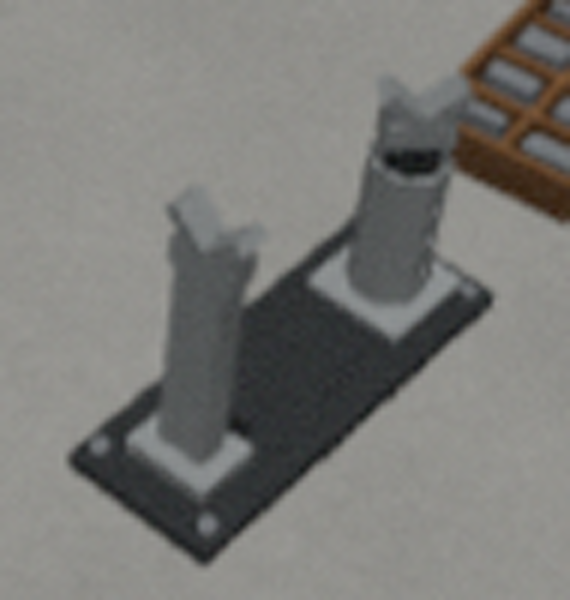

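View pics/cc.png

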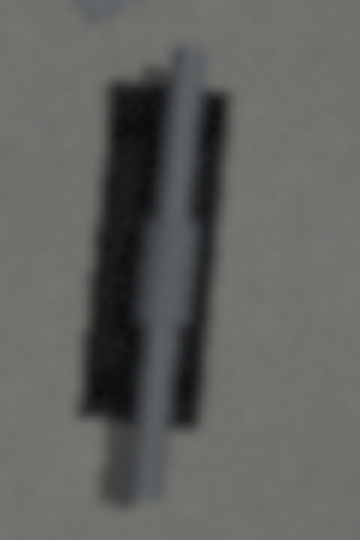

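```bash
cat > h.py <<'E'
import numpy as np, cv2
from station import ctrl
def cam(n):
    d=ctrl.get_image(n); return d
def ray(d,u,v):
    K=np.array([[d["fx"],0,d["cx"]],[0,d["fy"],d["cy"]],[0,0,1.]])
    p=cv2.undistortPoints(np.array([[[u,v]]],float),K,np.array([d["k1"],0,0,0.]))[0,0]
    T=np.array(d["T"]); return T[:3,3], T[:3,:3]@np.array([p[0],p[1],1.])
def onz(d,u,v,z):
    o,r=ray(d,u,v); return o+r*(z-o[2])/r[2]
def proj(d,P):
    T=np.array(d["T"]); p=T[:3,:3].T@(np.asarray(P)-T[:3,3]); x,y=p[:2]/p[2]; k=1+d["k1"]*(x*x+y*y)
    return np.array([d["fx"]*x*k+d["cx"], d["fy"]*y*k+d["cy"]])
def tri(*dp):
    A=np.zeros((3,3));b=np.zeros(3)
    for d,u,v in dp:
        o,r=ray(d,u,v); r=r/np.linalg.norm(r); M=np.eye(3)-np.outer(r,r); A+=M;b+=M@o
    return np.linalg.solve(A,b)
E
python3 - <<'E'
from h import *
d=cam("top"); s=cam("scene")
f=lambda c,o,k:(o[0]+(c[0]+.5)/k-.5,o[1]+(c[1]+.5)/k-.5)
np.set_printoptions(precision=4,suppress=True)
t={}
for n,c in dict(TR=(642,85),BR=(675,287),BL=(132,380)).items(): t[n]=onz(d,*f(c,(150,135),7),.012); print(n,t[n])
ctr=(t['TR']+t['BL'])/2; y=t['BL']-t['BR']; print(ctr,np.degrees(np.arctan2(y[1],y[0])),np.linalg.norm(y))
for n,c in dict(TR=(70,460),BR=(205,563),right=(492,298)).items(): print('scene',n,onz(s,*f(c,(255,140),6),.012))
a=onz(d,*f((187,45),(305,145),6),.045);b=onz(d,*f((148,500),(305,145),6),.045);print(a,b,(a+b)/2,np.degrees(np.arctan2(*(a-b)[1::-1])),np.linalg.norm(a-b))
# middle part corners
for c in [(150,218),(197,218),(135,322),(185,325)]: print(onz(d,*f(c,(305,145),6),.045))
o=ctrl.get_obs()
from scipy.spatial.transform import Rotation as R
print(R.from_rotvec(o['tool_rot']).as_matrix())
E
```

```text
TR [0.6345 0.0193 0.012 ]
BR [0.5477 0.0029 0.012 ]
BL [0.5023 0.2347 0.012 ]
[0.5684 0.127  0.012 ] 101.07032914299808 0.23619921572932623
scene TR [0.5524 0.0023 0.012 ]
scene BR [0.6392 0.0186 0.012 ]
scene right [0.5916 0.2523 0.012 ]
[ 0.6193 -0.258   0.045 ] [ 0.3986 -0.2422  0.045 ] [ 0.509  -0.2501  0.045 ] -4.108238085879115 0.22126686629899545
[ 0.5346 -0.2412  0.045 ]
[ 0.5351 -0.2639  0.045 ]
[ 0.4841 -0.2347  0.045 ]
[ 0.4832 -0.2588  0.045 ]
[[ 0.3409  0.9401 -0.0004]
 [ 0.9401 -0.3409 -0.0009]
 [-0.001  -0.0001 -1.    ]]
```

```bash
python3 -m handwheel '{"offset":[[0.4,-0.4,0.3],[1.2,-1.3,0.6],[2.0,-2.2,0.8],[2.8,-3.1,0.8],[3.6,-4.0,0.8],[4.4,-4.9,0.8],[5.2,-5.8,0.8],[6.0,-6.7,0.8],[6.8,-7.6,0.8],[7.6,-8.5,0.8]],"roll":[-0.8,-2.2,-3.6,-5,-6.4,-7.8,-9.2,-10.6,-12,-13.4]}' 60 20
python3 -m handwheel '{"offset":[[0.4,-0.4,0],[0.7,-0.7,0],[1,-1,0],[1,-1,0],[1,-1,0],[1,-1,0],[1,-1,0],[1,-1,0],[1,-1,0],[1,-1,0]],"roll":[-1.3,-2.6,-3.6,-3.8,-3.8,-3.8,-3.8,-3.8,-3.8,-3.8]}'
python3 - <<'E'
from h import *
for n in("wrist","top"):
    d=cam(n); cv2.imwrite(f"pics/{n}1.png",d["img"][:,:,::-1])
o=ctrl.get_obs();print(o['t'],o['tool_pos'],o['q'],o['contact_force'],o['wrist_torque'])
E
```

```text
t: 1.25
tool_pos: [0.518, 0.2459, 0.2634]
tool_rot: [-3.128, 0.292, -0.0]
contact_force: [0.5, -0.4, -0.9]
opening: 0.0601
t: 2.25
tool_pos: [0.5569, 0.2078, 0.2634]
tool_rot: [-3.011, 0.895, -0.0]
contact_force: [-0.4, -0.3, -0.3]
opening: 0.0601
2.35 [0.55693744 0.20765839 0.26332362] [ 2.31724980e-01 -3.65704710e-02  1.64947815e+00  1.28900671e-05
  1.52868019e+00  8.09593900e-01] [1.07911264 0.3270544  0.09800144] [ 0.05128529  0.04394626 -0.01781727]
```

View pics/wrist1.png

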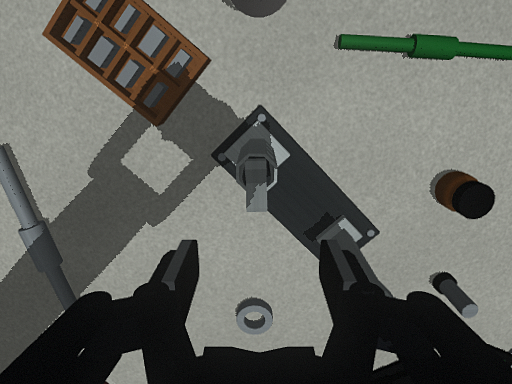

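Run:
```python
import cv2
t=cv2.imread("pics/wrist1.png")
a=t[95:225,200:320]; cv2.imwrite("pics/cw.png",cv2.resize(a,None,fx=4.6,fy=4.6,interpolation=cv2.INTER_CUBIC))
```

```text
(no output)
```

View pics/cw.png

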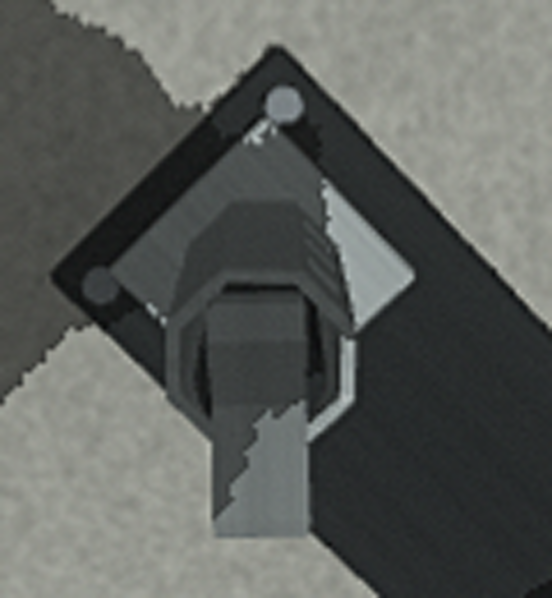

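Run:
```python
from h import *
np.set_printoptions(precision=4,suppress=True)
d=cam("wrist")
f=lambda c:(200+(c[0]+.5)/4.6-.5,95+(c[1]+.5)/4.6-.5)
# tube top octagon outer: left flat x=166, right 356
# plate corners at .012
c1=onz(d,*f((278,45)),.012); c2=onz(d,*f((50,275)),.012); print('plate corners',c1,c2,np.linalg.norm(c1-c2), np.degrees(np.arctan2(*(c1-c2)[1::-1])))
e=onz(d,*f((552,330)),.012); print('edge dir',np.degrees(np.arctan2(*(c1-e)[1::-1])))
for c in [(166,350),(356,350)]: print('tube',onz(d,*f(c),.110))
L,Rr=onz(d,*f((166,350)),.110),onz(d,*f((356,350)),.110); print(np.linalg.norm(L-Rr))
yaw=np.radians(11.3)
for A in [c1,c2]: pass
fx=(c1-c2)/np.linalg.norm(c1-c2); fy=np.array([-fx[1],fx[0],0])
m=(c1+c2)/2
print('post axis from plate',m-fy*.04,'fixture ctr',m-fy*.12)
ax=m-fy*.04
for z in (.15,.155,.16,.165,.17,.175):
    a=onz(d,*f((214,536)),z);b=onz(d,*f((309,536)),z);mm=(a+b)/2
    w=a-b
    print(z,'w',np.linalg.norm(w),'mid',mm,'dist',np.linalg.norm((mm-ax)[:2]),'yaw of head y',np.degrees(np.arctan2(w[1],w[0])), 'ray yaw',np.degrees(np.arctan2(*(ax-mm)[1::-1])))
# arm edges directions
print(d['T'][:3,3])
```

```text
plate corners [0.5898 0.2571 0.012 ] [0.5032 0.2397 0.012 ] 0.08829821486695515 11.334230767405213
edge dir 101.70639315494664
tube [0.5386 0.2222 0.11  ]
tube [0.5722 0.2003 0.11  ]
0.040139102607525075
post axis from plate [0.5544 0.2092 0.012 ] fixture ctr [0.5701 0.1307 0.012 ]
0.15 w 0.018109218972828744 mid [0.5415 0.1892 0.15  ] dist 0.023713283010614542 yaw of head y 146.94045374625665 ray yaw 57.1693753580349
0.155 w 0.017756314600018586 mid [0.5427 0.1909 0.155 ] dist 0.021668933611158868 yaw of head y 146.94045374625682 ray yaw 57.31315734085562
0.16 w 0.01740341022720834 mid [0.5438 0.1926 0.16  ] dist 0.01962474910020773 yaw of head y 146.9404537462568 ray yaw 57.486894313463644
0.165 w 0.01705050585439809 mid [0.545  0.1943 0.165 ] dist 0.017580786994482917 yaw of head y 146.9404537462568 ray yaw 57.701031366685235
0.17 w 0.016697601481587828 mid [0.5462 0.196  0.17  ] dist 0.015537135068687464 yaw of head y 146.94045374625682 ray yaw 57.971505411535716
0.175 w 0.01634469710877758 mid [0.5473 0.1977 0.175 ] dist 0.013493934253503613 yaw of head y 146.9404537462568 ray yaw 58.323897738254054
[0.6008 0.2759 0.4066]
```

```bash
python3 -m handwheel '{"offset":[[-0.05,0.03,-0.2],[-0.05,0.03,-0.7],[-0.05,0.03,-1.2],[-0.05,0.03,-1.7],[-0.05,0.03,-2.2],[-0.05,0.03,-2.7],[-0.05,0.03,-3.2],[-0.05,0.03,-3.5],[-0.05,0.03,-3.65],[-0.05,0.03,-3.65]],"roll":[0,0,0,0,0,0,0,0,0,0]}' 40 20
python3 -m handwheel '{"offset":[[0,0,0],[0,0,0],[0,0,0],[0,0,0],[0,0,0],[0,0,0],[0,0,0],[0,0,0],[0,0,0],[0,0,0]],"roll":[0,0,0,0,0,0,0,0,0,0]}' 10 20
python3 - <<'E'
from h import *
np.set_printoptions(precision=4,suppress=True)
for n in("wrist",):
    d=cam(n); cv2.imwrite(f"pics/{n}2.png",d["img"][:,:,::-1])
o=ctrl.get_obs();print(o['t'],o['tool_pos'],o['contact_force'],o['wrist_torque'],o['opening'])
E
```

```text
t: 3.4
tool_pos: [0.5545, 0.2086, 0.1164]
tool_rot: [3.01, -0.895, -0.002]
contact_force: [0.3, 0.0, 0.2]
opening: 0.0399
t: 4.4
tool_pos: [0.5552, 0.2091, 0.1175]
tool_rot: [-3.01, 0.895, -0.0]
contact_force: [-2.9, 3.9, 3.1]
opening: 0.0254
4.45 [0.5552 0.2091 0.1175] [-3.3118  3.2026  3.9727] [ 0.6148  0.5905 -0.0019] 0.025163001199629748
```

View pics/wrist2.png

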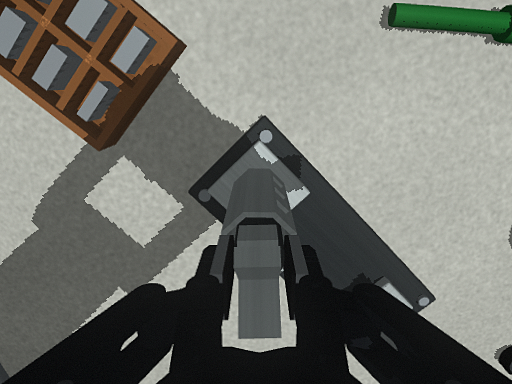

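```bash
python3 -m handwheel '{"offset":[[-0.02,0.013,0],[-0.04,0.026,0],[-0.06,0.04,0],[-0.075,0.05,0],[-0.075,0.05,0],[-0.075,0.05,0],[-0.075,0.05,0],[-0.075,0.05,0],[-0.075,0.05,0],[-0.075,0.05,0]],"roll":[0,0,0,0,0,0,0,0,0,0]}'
python3 - <<'E'
from h import *
np.set_printoptions(precision=4,suppress=True)
for n in("wrist",):
    d=cam(n); cv2.imwrite(f"pics/{n}3.png",cv2.resize(d["img"][90:350,150:370,::-1],None,fx=2.3,fy=2.3))
o=ctrl.get_obs();print(o['t'],o['tool_pos'],o['contact_force'],o['wrist_torque'],o['opening'])
E
```

```text
t: 5.45
tool_pos: [0.5548, 0.2093, 0.1176]
tool_rot: [3.011, -0.896, 0.011]
contact_force: [8.2, -1.5, -1.9]
opening: 0.0248
5.5 [0.5548 0.2093 0.1176] [ 7.312  -2.1172 -2.4116] [-0.2766 -1.4304  0.0248] 0.025021438063955695
```

View pics/wrist3.png

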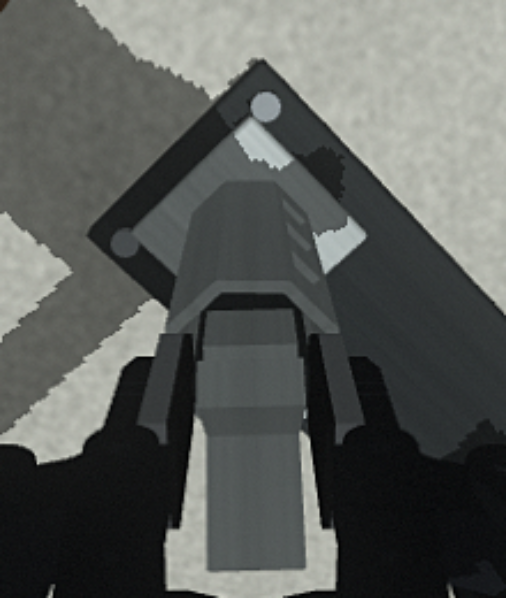

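```bash
python3 -m handwheel '{"offset":[[0,0,0],[0.02,-0.01,0],[0.045,-0.03,0],[0.045,-0.03,0.05],[0.045,-0.03,0.1],[0.045,-0.03,0.17],[0.045,-0.03,0.17],[0.045,-0.03,0.17],[0.045,-0.03,0.17],[0.045,-0.03,0.17]],"roll":[0,0,0,0,0,0,0,0,0,0]}'  35 20
python3 -m handwheel '{"offset":[[0,0,0],[0,0,0],[0,0,0],[0,0,0],[0,0,0],[0,0,0],[0,0,0],[0,0,0],[0,0,0],[0,0,0]],"roll":[0,0,0,0,0,0,0,0,0,0]}' 10 20
python3 - <<'E'
from h import *
np.set_printoptions(precision=4,suppress=True)
for n in("wrist",):
    d=cam(n); cv2.imwrite(f"pics/{n}4.png",cv2.resize(d["img"][90:350,150:370,::-1],None,fx=2.3,fy=2.3))
o=ctrl.get_obs();print(o['t'],o['tool_pos'],o['contact_force'],o['wrist_torque'],o['opening'])
E
```

```text
t: 6.5
tool_pos: [0.5537, 0.2095, 0.124]
tool_rot: [3.011, -0.896, -0.0]
contact_force: [-1.0, 0.2, 1.0]
opening: 0.035
t: 7.5
tool_pos: [0.5547, 0.2088, 0.1242]
tool_rot: [3.01, -0.896, 0.003]
contact_force: [3.7, -3.2, -1.8]
opening: 0.0178
7.55 [0.5547 0.2088 0.1242] [ 4.1507 -4.1173 -1.3008] [-0.5192 -0.5519  0.1015] 0.017580224381976234
```

View pics/wrist4.png

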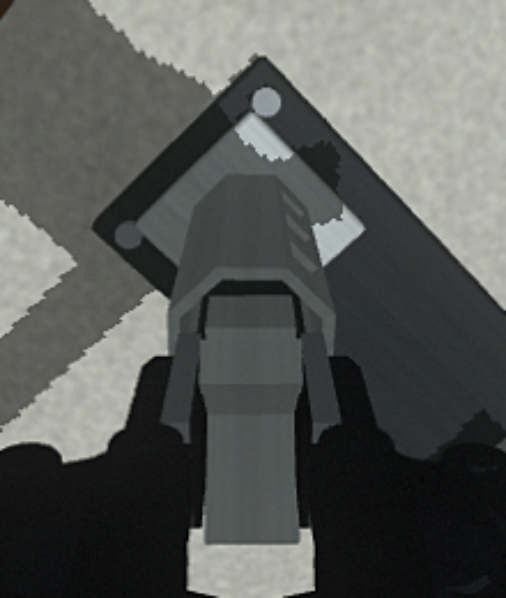

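```bash
cat > hz.py <<'E'
from h import *
np.set_printoptions(precision=4,suppress=True)
import sys
def hz(d,c1,c2,ax,off=(150,90),k=2.3,dist=.0225):
    f=lambda c:(off[0]+(c[0]+.5)/k-.5,off[1]+(c[1]+.5)/k-.5)
    for z in np.arange(.148,.20,.004):
        a=onz(d,*f(c1),z);b=onz(d,*f(c2),z)
        print(round(z,3),'w %.4f'%np.linalg.norm(a-b),'dist %.4f'%np.linalg.norm(((a+b)/2-ax)[:2]),'yaw',np.degrees(np.arctan2(*(a-b)[1::-1])))
E
python3 - <<'E'
from hz import *
d=cam("wrist")
hz(d,(207,543),(299,543),np.array([.5547,.2088,0]))
E
```

```text
0.148 w 0.0188 dist 0.0260 yaw 146.8186237960206
0.152 w 0.0182 dist 0.0224 yaw 146.81862379602057
0.156 w 0.0176 dist 0.0189 yaw 146.8186237960205
0.16 w 0.0169 dist 0.0153 yaw 146.8186237960205
0.164 w 0.0163 dist 0.0117 yaw 146.8186237960207
0.168 w 0.0157 dist 0.0081 yaw 146.8186237960205
0.172 w 0.0150 dist 0.0045 yaw 146.8186237960204
0.176 w 0.0144 dist 0.0010 yaw 146.8186237960205
0.18 w 0.0138 dist 0.0027 yaw 146.81862379602035
0.184 w 0.0131 dist 0.0063 yaw 146.81862379602057
0.188 w 0.0125 dist 0.0099 yaw 146.81862379602057
0.192 w 0.0119 dist 0.0134 yaw 146.81862379602043
0.196 w 0.0113 dist 0.0170 yaw 146.81862379602072
0.2 w 0.0106 dist 0.0206 yaw 146.81862379602072
```

```bash
python3 -m handwheel '{"offset":[[0.01,-0.007,0.05],[0.02,-0.015,0.15],[0.03,-0.02,0.25],[0.03,-0.02,0.35],[0.03,-0.02,0.45],[0.03,-0.02,0.55],[0.03,-0.02,0.65],[0.03,-0.02,0.75],[0.03,-0.02,0.75],[0.03,-0.02,0.75]],"roll":[0,0,0,0,0,0,0,0,0,0]}'
python3 - <<'E'
from hz import *
for n in("wrist","scene"):
    d=cam(n); cv2.imwrite(f"pics/{n}5.png",cv2.resize(d["img"][90:350,150:370,::-1],None,fx=2.3,fy=2.3))
o=ctrl.get_obs();print(o['t'],o['tool_pos'],o['contact_force'],o['wrist_torque'],o['opening'])
E
```

```text
t: 8.6
tool_pos: [0.5546, 0.2088, 0.1531]
tool_rot: [3.011, -0.896, -0.002]
contact_force: [4.0, -0.2, -6.4]
opening: 0.0175
8.7 [0.5546 0.2088 0.1532] [ 3.9629 -0.7705 -7.8689] [ 0.0561 -0.5867  0.0928] 0.01742773441422283
```

View pics/wrist5.png

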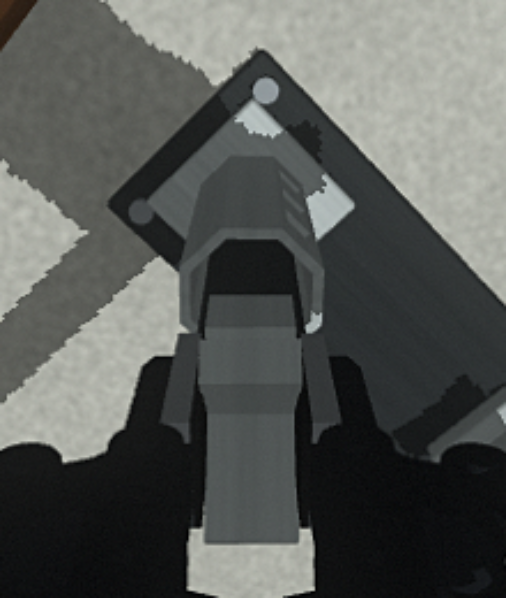

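View pics/scene5.png

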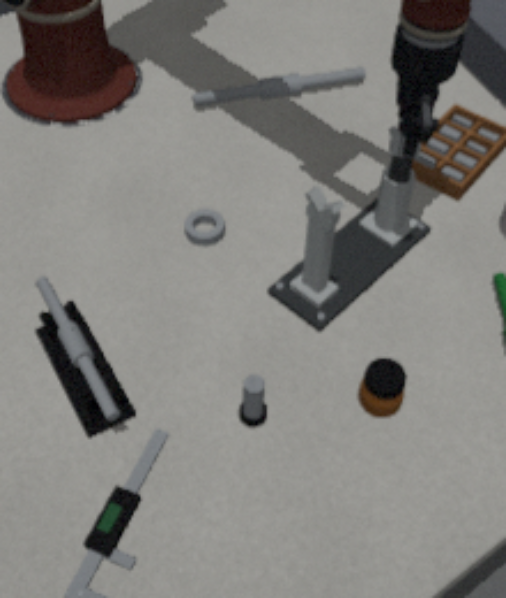

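```bash
python3 -m handwheel '{"offset":[[0,0,0],[0,0,0],[0,0,0],[0,0,0],[0,0,0],[0,0,0],[0,0,0],[0,0,0],[0,0,0],[0,0,0]],"roll":[-0.3,-0.8,-1.3,-1.8,-2.3,-2.8,-3.3,-3.8,-4.3,-4.3]}'
cat > look.py <<'E'
import sys
from hz import *
i=sys.argv[1]
d=cam("wrist"); cv2.imwrite(f"pics/w{i}.png",cv2.resize(d["img"][90:350,150:370,::-1],None,fx=2.3,fy=2.3))
o=ctrl.get_obs();print(o['t'],o['tool_pos'],'F',o['contact_force'],'M',o['wrist_torque'],o['opening'])
from scipy.spatial.transform import Rotation as R
m=R.from_rotvec(o['tool_rot']).as_matrix(); print('tool yaw',np.degrees(np.arctan2(m[1,0],m[0,0])))
E
python3 look.py 6
```

```text
t: 9.7
tool_pos: [0.555, 0.2084, 0.1536]
tool_rot: [2.735, -1.545, 0.0]
contact_force: [4.5, -1.4, -7.0]
opening: 0.0175
9.75 [0.555  0.2084 0.1536] F [ 4.6613 -0.8107 -7.0804] M [-0.2695 -0.7787 -0.0519] 0.017403658120197403
tool yaw -58.89318733558124
```

View pics/w6.png

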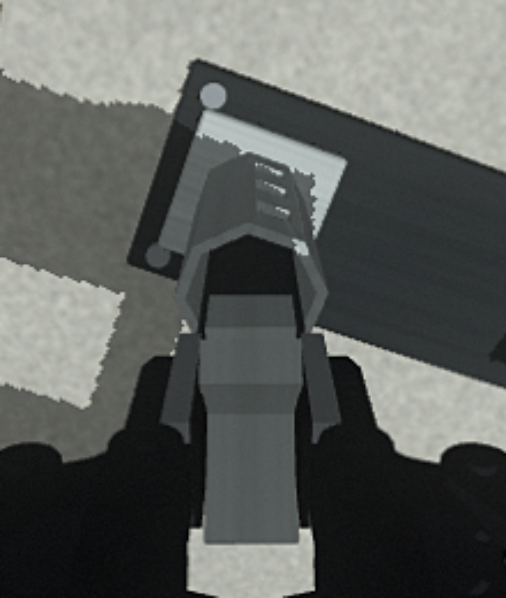

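```bash
python3 -m handwheel '{"offset":[[0,0,0],[0,0,0],[0,0,0],[0,0,0],[0,0,0],[0,0,0],[0,0,0],[0,0,0],[0,0,0],[0,0,0]],"roll":[-0.1,-0.2,-0.3,-0.4,-0.5,-0.6,-0.7,-0.8,-0.9,-1]}'
python3 look.py 7;python3 -m handwheel '{"offset":[[0,0,0],[0,0,0],[0,0,0],[0,0,0],[0,0,0],[0,0,0],[0,0,0],[0,0,0],[0,0,0],[0,0,0]],"roll":[-0.1,-0.2,-0.3,-0.4,-0.5,-0.6,-0.7,-0.8,-0.8,-0.8]}'
python3 look.py 8
```

```text
t: 10.75
tool_pos: [0.555, 0.2083, 0.1541]
tool_rot: [2.65, -1.686, 0.001]
contact_force: [5.1, -3.3, -6.6]
opening: 0.0173
10.8 [0.555  0.2083 0.1541] F [ 3.8208 -3.5094 -5.6355] M [-0.3811 -0.6537  0.076 ] 0.017530654860284878
tool yaw -64.96671818172463
t: 11.8
tool_pos: [0.5551, 0.2083, 0.1541]
tool_rot: [2.577, -1.795, 0.001]
contact_force: [4.3, -3.3, -5.6]
opening: 0.0174
11.85 [0.5551 0.2083 0.1541] F [ 4.2149 -3.2491 -6.8024] M [-0.3527 -0.6724  0.056 ] 0.01731522983117451
tool yaw -69.73230013620383
```

View pics/w8.png

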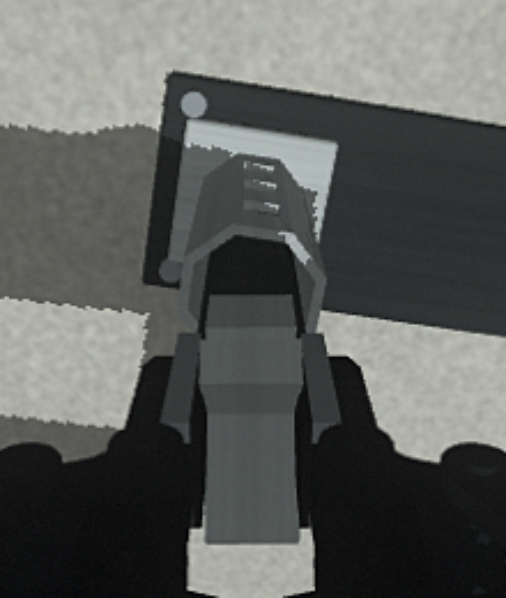

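```bash
cat >> look.py <<'E'
a=d["img"][140:200,225:295,::-1]; cv2.imwrite(f"pics/z{i}.png",cv2.resize(a,None,fx=7,fy=7,interpolation=cv2.INTER_CUBIC))
E
python3 -m handwheel '{"offset":[[0,0,0],[0,0,0],[0,0,0],[0,0,0],[0,0,0],[0,0,0],[0,0,0],[0,0,0],[0,0,0],[0,0,0]],"roll":[-0.1,-0.2,-0.3,-0.4,-0.5,-0.6,-0.7,-0.8,-0.8,-0.8]}'
python3 look.py 9
```

```text
t: 12.85
tool_pos: [0.5551, 0.2082, 0.1541]
tool_rot: [2.5, -1.902, 0.001]
contact_force: [3.8, -3.7, -7.2]
opening: 0.0175
12.9 [0.5551 0.2082 0.1541] F [ 5.0261 -3.5032 -7.0081] M [-0.4137 -0.7137  0.0817] 0.017650839661944917
tool yaw -74.53394422229272
```

View pics/z9.png

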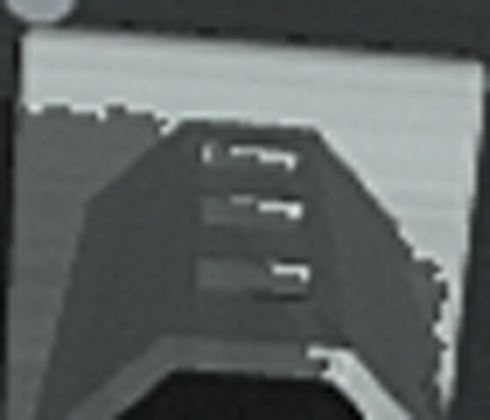

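```bash
python3 -m handwheel '{"offset":[[0,0,0],[0,0,0],[0,0,0],[0,0,0],[0,0,0],[0,0,0],[0,0,0],[0,0,0],[0,0,0],[0,0,0]],"roll":[-0.1,-0.2,-0.3,-0.4,-0.5,-0.6,-0.7,-0.8,-0.8,-0.8]}'
python3 look.py 10
```

```text
t: 13.9
tool_pos: [0.5551, 0.2081, 0.1541]
tool_rot: [2.418, -2.005, 0.001]
contact_force: [4.5, -2.7, -6.5]
opening: 0.0176
13.95 [0.5551 0.2081 0.1541] F [ 4.2322 -3.6413 -6.3953] M [-0.5125 -0.6749  0.0643] 0.01733777582156728
tool yaw -79.33407896707189
```

View pics/z10.png

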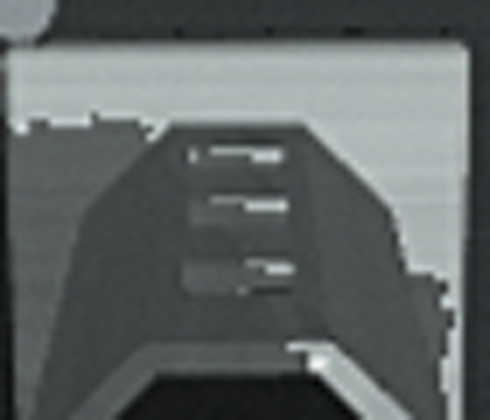

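```bash
python3 -m handwheel '{"offset":[[0,0,0],[0,0,0],[0,0,0],[0,0,0],[0,0,0],[0,0,0],[0,0,0],[0,0,0],[0,0,0],[0,0,0]],"roll":[-0.1,-0.2,-0.3,-0.4,-0.5,-0.6,-0.7,-0.8,-0.9,-0.9]}'
python3 look.py 11
```

```text
t: 14.95
tool_pos: [0.5552, 0.208, 0.1541]
tool_rot: [2.32, -2.116, 0.002]
contact_force: [4.0, -4.0, -6.9]
opening: 0.0175
15.0 [0.5552 0.208  0.1541] F [ 3.9669 -3.9854 -6.9144] M [-0.535  -0.7269  0.0429] 0.01665260644046719
tool yaw -84.73739760937238
```

View pics/z11.png

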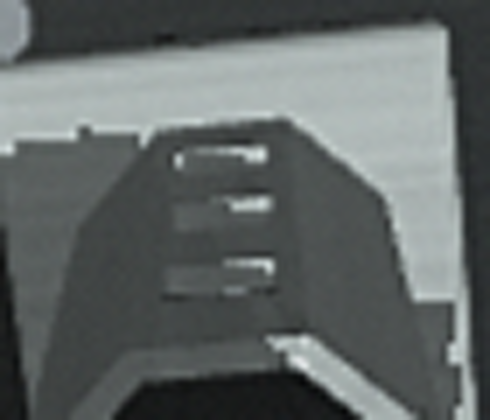

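```bash
python3 -m handwheel '{"offset":[[0,0,0],[0,0,0],[0,0,0],[0,0,0],[0,0,0],[0,0,0],[0,0,0],[0,0,0],[0,0,0],[0,0,0]],"roll":[-0.1,-0.2,-0.3,-0.4,-0.5,-0.6,-0.7,-0.8,-0.9,-0.9]}'
python3 look.py 12
```

```text
t: 16.0
tool_pos: [0.5552, 0.2079, 0.1541]
tool_rot: [2.218, -2.223, 0.002]
contact_force: [4.7, -4.6, -6.2]
opening: 0.0172
16.05 [0.5552 0.2079 0.1541] F [ 4.4298 -4.187  -7.3516] M [-0.5772 -0.6894  0.035 ] 0.017873257656353867
tool yaw -90.14015435450601
```

View pics/w12.png

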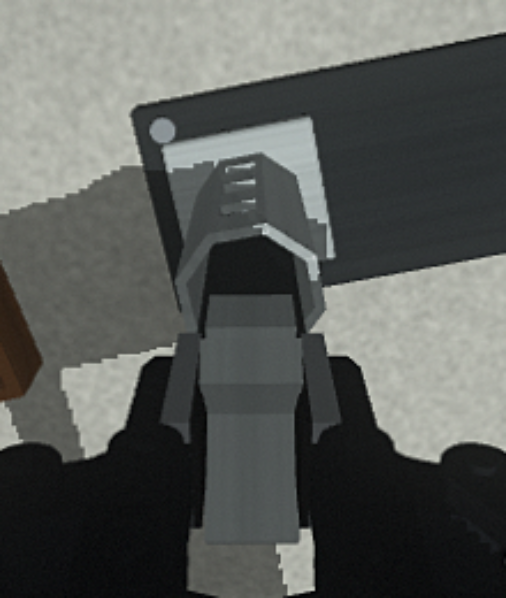

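View pics/z12.png

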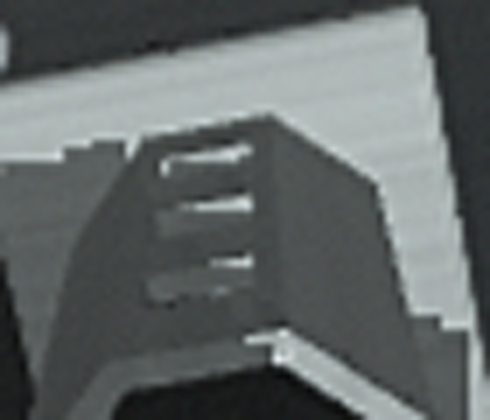

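```bash
python3 -m handwheel '{"offset":[[0,0,0.03],[0,0,0.065],[0,0,0.065],[0,0,0.065],[0,0,0.065],[0,0,0.065],[0,0,0.065],[0,0,0.065],[0,0,0.065],[0,0,0.065]],"roll":[0,0,0,0.15,0.3,0.45,0.6,0.75,0.9,1]}'
python3 look.py 13
python3 -m handwheel '{"offset":[[0,0,0],[0,0,0],[0,0,0],[0,0,0],[0,0,0],[0,0,0],[0,0,0],[0,0,0],[0,0,0],[0,0,0]],"roll":[0.1,0.2,0.3,0.4,0.5,0.6,0.7,0.8,0.9,0.9]}'
python3 look.py 14
```

```text
t: 17.05
tool_pos: [0.5552, 0.2079, 0.1567]
tool_rot: [2.331, -2.104, 0.002]
contact_force: [4.7, -4.5, -7.1]
opening: 0.0178
17.1 [0.5551 0.2079 0.1567] F [ 3.8235 -3.3296 -6.5028] M [-0.6399 -0.6666 -0.0514] 0.017576758369047117
tool yaw -84.11690950395253
t: 18.1
tool_pos: [0.5551, 0.208, 0.1567]
tool_rot: [2.428, -1.992, 0.002]
contact_force: [4.1, -4.3, -6.9]
opening: 0.0176
18.15 [0.5552 0.208  0.1567] F [ 4.1977 -3.4155 -7.2422] M [-0.5334 -0.6681 -0.0644] 0.01742847125057251
tool yaw -78.74781586785366
```

View pics/z14.png

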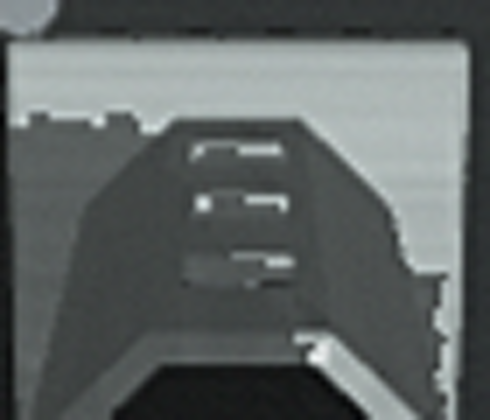

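```bash
python3 -m handwheel '{"offset":[[0,0,0],[0,0,0],[0,0,0],[0,0,0],[0,0,0],[0,0,0],[0,0,0],[0,0,0],[0,0,0],[0,0,0]],"roll":[0.1,0.2,0.3,0.4,0.5,0.6,0.7,0.8,0.9,0.9]}'
python3 look.py 15
```

```text
t: 19.15
tool_pos: [0.5551, 0.2082, 0.1567]
tool_rot: [2.519, -1.876, 0.001]
contact_force: [4.2, -3.2, -7.6]
opening: 0.0177
19.2 [0.5551 0.2082 0.1567] F [ 3.4152 -3.1737 -6.7583] M [-0.4887 -0.6432 -0.0655] 0.017722855432073
tool yaw -73.34273595949709
```

View pics/z15.png

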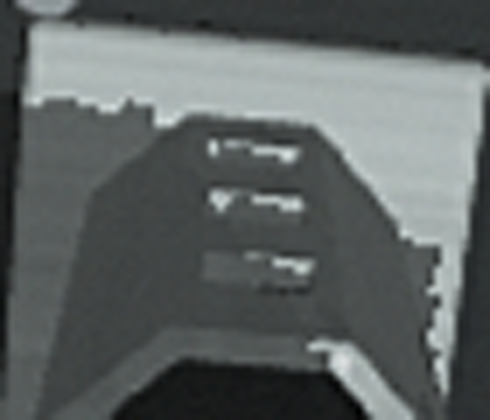

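```bash
python3 -m handwheel '{"offset":[[0,0,0],[0,0,0],[0,0,0],[0,0,0],[0,0,0],[0,0,0],[0,0,0],[0,0,0],[0,0,0],[0,0,0]],"roll":[0.1,0.2,0.3,0.4,0.5,0.6,0.7,0.8,0.9,0.9]}'
python3 look.py 16
```

```text
t: 20.2
tool_pos: [0.5551, 0.2083, 0.1567]
tool_rot: [2.605, -1.755, 0.001]
contact_force: [3.7, -4.1, -6.4]
opening: 0.0175
20.25 [0.5551 0.2083 0.1567] F [ 3.5683 -1.8842 -6.1178] M [-0.4591 -0.6683  0.002 ] 0.0177138472325865
tool yaw -67.93994237581317
```

View pics/z16.png

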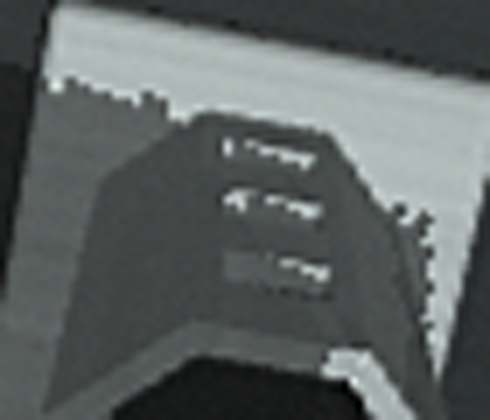

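```bash
python3 -m handwheel '{"offset":[[0,0,0],[0,0,0],[0,0,0],[0,0,0],[0,0,0],[0,0,0],[0,0,0],[0,0,0],[0,0,0],[0,0,0]],"roll":[0.05,0.1,0.15,0.2,0.25,0.3,0.35,0.4,0.4,0.4]}'
python3 look.py 17
```

```text
t: 21.25
tool_pos: [0.5551, 0.2083, 0.1567]
tool_rot: [2.641, -1.7, 0.001]
contact_force: [4.9, -2.7, -6.8]
opening: 0.0176
21.3 [0.5551 0.2083 0.1567] F [ 3.7919 -3.2579 -5.8176] M [-0.4238 -0.672  -0.051 ] 0.01776194844025367
tool yaw -65.54407464752917
```

View pics/z17.png

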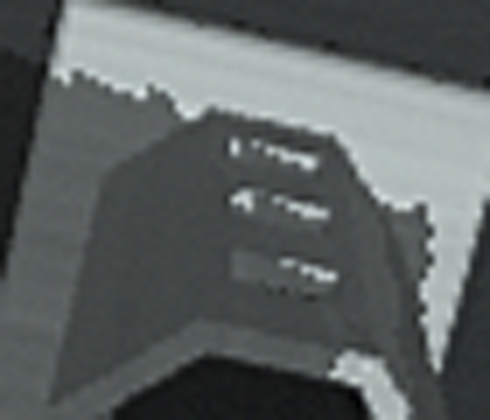

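View pics/w17.png

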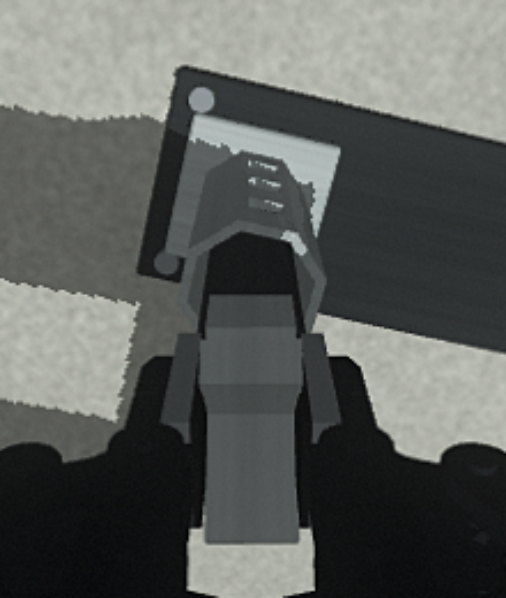

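```bash
python3 -m handwheel '{"offset":[[0,0,0],[0,0,0],[0,0,0],[0,0,0],[0,0,0],[0,0,0],[0,0,0],[0,0,0],[0,0,0],[0,0,0]],"roll":[0.05,0.1,0.2,0.3,0.4,0.5,0.6,0.7,0.7,0.7]}'
python3 look.py 18
```

```text
t: 22.3
tool_pos: [0.5551, 0.2084, 0.1567]
tool_rot: [2.702, -1.602, 0.001]
contact_force: [4.3, -2.9, -6.2]
opening: 0.0178
22.35 [0.5551 0.2083 0.1567] F [ 4.0871 -2.7011 -7.6846] M [-0.4563 -0.692  -0.0448] 0.017392988883510038
tool yaw -61.33557678072716
```

View pics/z18.png

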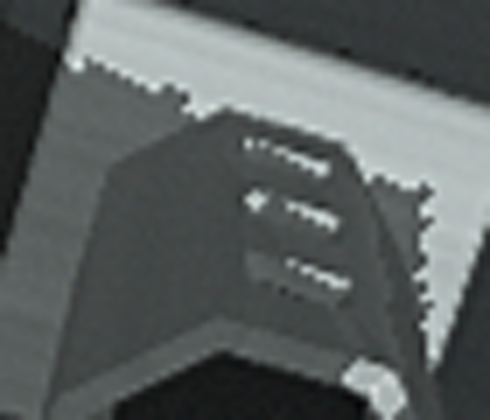

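```bash
python3 -m handwheel '{"offset":[[0,0,0],[0,0,0],[0,0,0],[0,0,0],[0,0,0],[0,0,0],[0,0,0],[0,0,0],[0,0,0],[0,0,0]],"roll":[-0.15,-0.3,-0.45,-0.6,-0.75,-0.85,-0.95,-1,-1,-1]}'
python3 look.py 19
python3 -m handwheel '{"offset":[[0,0,-0.01],[0,0,-0.02],[0,0,-0.03],[0,0,-0.04],[0,0,-0.05],[0,0,-0.06],[0,0,-0.065],[0,0,-0.065],[0,0,-0.065],[0,0,-0.065]],"roll":[0,0,0,0,0,0,0,0,0,0]}'
python3 look.py 20
```

```text
t: 23.35
tool_pos: [0.555, 0.2083, 0.1567]
tool_rot: [2.614, -1.741, 0.001]
contact_force: [4.6, -3.2, -5.8]
opening: 0.0177
23.4 [0.5551 0.2084 0.1567] F [ 3.7204 -3.1447 -6.8319] M [-0.379  -0.6362  0.0656] 0.017174655496320714
tool yaw -67.31042301086984
t: 24.4
tool_pos: [0.5551, 0.2083, 0.1561]
tool_rot: [2.614, -1.741, 0.001]
contact_force: [-2.0, -5.4, 2.9]
opening: 0.0173
24.45 [0.5552 0.2084 0.1562] F [-0.5991 -6.0675  3.3018] M [-0.8562  0.2175  0.0688] 0.01719036846251152
tool yaw -67.31695487908316
```

View pics/z20.png

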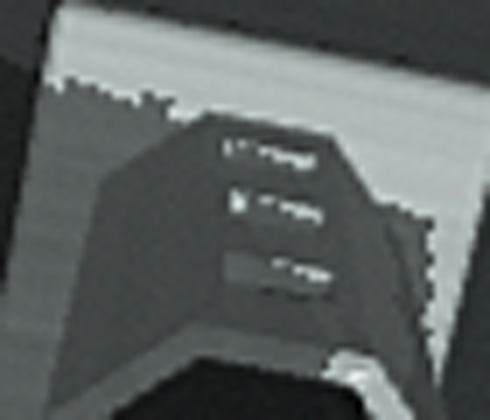

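```bash
python3 -m handwheel '{"offset":[[0,0,-0.005],[0,0,-0.01],[0,0,-0.015],[0,0,-0.02],[0,0,-0.025],[0,0,-0.03],[0,0,-0.035],[0,0,-0.04],[0,0,-0.045],[0,0,-0.05]],"roll":[0,0,0,0,0,0,0,0,0,0]}'
python3 look.py 21
```

```text
t: 25.45
tool_pos: [0.5552, 0.2083, 0.1541]
tool_rot: [2.614, -1.741, 0.001]
contact_force: [-1.5, -6.1, 3.7]
opening: 0.0175
25.5 [0.5552 0.2083 0.1541] F [-0.5178 -5.8934  2.7299] M [-0.8094  0.1644  0.0597] 0.017496863409606746
tool yaw -67.31912348001333
```

View pics/z21.png

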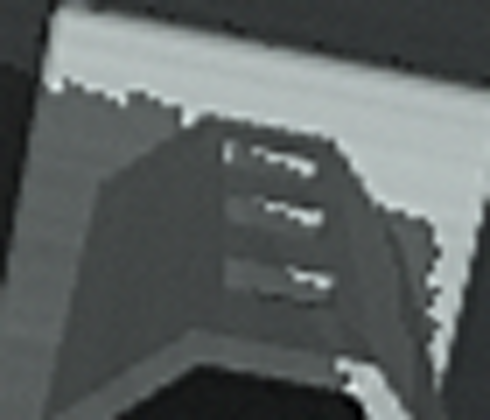

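```bash
python3 -m handwheel '{"offset":[[0,0,-0.01],[0,0,-0.02],[0,0,-0.03],[0,0,-0.04],[0,0,-0.05],[0,0,-0.06],[0,0,-0.065],[0,0,-0.065],[0,0,-0.065],[0,0,-0.065]],"roll":[0,0,0,0,0,0,0,0,0,0]}'
python3 look.py 22
python3 -m handwheel '{"offset":[[0,0,0],[0,0,0],[0,0,0],[0,0,0],[0,0,0],[0,0,0],[0,0,0],[0,0,0],[0,0,0],[0,0,0]],"roll":[-0.1,-0.2,-0.3,-0.4,-0.5,-0.6,-0.7,-0.8,-0.9,-0.9]}'
python3 look.py 23
```

```text
t: 26.5
tool_pos: [0.5552, 0.2083, 0.1516]
tool_rot: [2.614, -1.741, 0.001]
contact_force: [-1.0, -5.4, 2.7]
opening: 0.0175
26.55 [0.5551 0.2083 0.1516] F [-1.6571 -6.1681  3.2418] M [-0.8846  0.2225  0.0449] 0.017523561951321587
tool yaw -67.3185624078167
t: 27.55
tool_pos: [0.5552, 0.2082, 0.1512]
tool_rot: [2.529, -1.862, 0.002]
contact_force: [-0.6, -6.2, 1.6]
opening: 0.0176
27.6 [0.5552 0.2082 0.1512] F [-0.3882 -6.5878  2.3346] M [-0.8809  0.0855 -0.0173] 0.017158684240726037
tool yaw -72.73270647866552
```

View pics/z23.png

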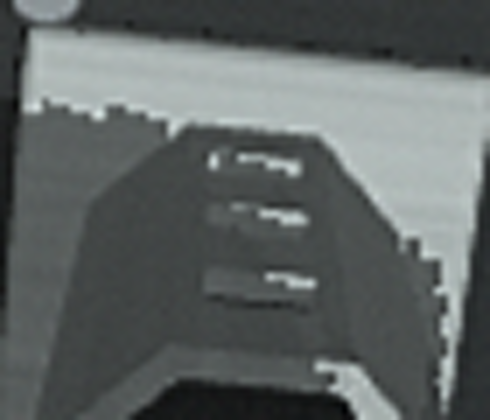

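```bash
python3 -m handwheel '{"offset":[[0,0,0],[0,0,0],[0,0,0],[0,0,0],[0,0,0],[0,0,0],[0,0,0],[0,0,0],[0,0,0],[0,0,0]],"roll":[-0.05,-0.1,-0.15,-0.2,-0.25,-0.3,-0.35,-0.4,-0.4,-0.4]}'
python3 look.py 24
```

```text
t: 28.6
tool_pos: [0.5553, 0.208, 0.1512]
tool_rot: [2.489, -1.915, 0.002]
contact_force: [-0.0, -7.0, 1.3]
opening: 0.0171
28.65 [0.5553 0.208  0.1511] F [ 1.2149 -5.5893  1.3857] M [-1.1124 -0.0126 -0.1181] 0.01722331180795968
tool yaw -75.14853410500722
```

View pics/z24.png

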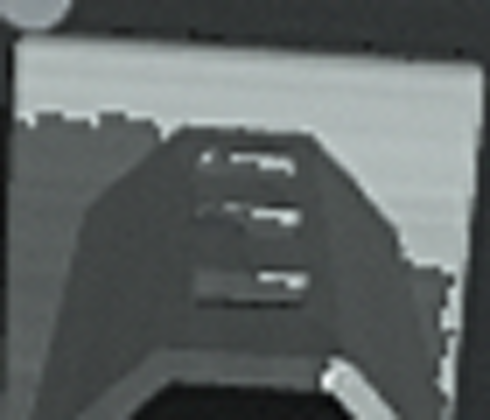

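```bash
python3 -m handwheel '{"offset":[[0,0,0],[0,0,0],[0,0,0],[0,0,0],[0,0,0],[0,0,0],[0,0,0],[0,0,0],[0,0,0],[0,0,0]],"roll":[-0.05,-0.1,-0.15,-0.2,-0.25,-0.3,-0.35,-0.4,-0.4,-0.4]}'
python3 look.py 25
```

```text
t: 29.65
tool_pos: [0.5552, 0.2081, 0.1511]
tool_rot: [2.449, -1.967, 0.002]
contact_force: [-0.7, -6.4, 1.3]
opening: 0.0176
29.7 [0.5553 0.2081 0.1511] F [ 0.4583 -6.2234  1.8201] M [-0.9555 -0.0207 -0.0182] 0.01748179611123488
tool yaw -77.54181394727921
```

View pics/z25.png

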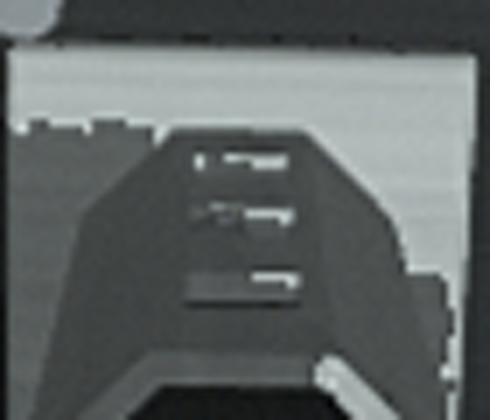

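```bash
python3 -m handwheel '{"offset":[[0,0,0],[0,0,0],[0,0,0],[0,0,0],[0,0,0],[0,0,0],[0,0,0],[0,0,0],[0,0,0],[0,0,0]],"roll":[-0.05,-0.1,-0.15,-0.2,-0.25,-0.3,-0.35,-0.4,-0.5,-0.5]}'
python3 look.py 26
```

```text
t: 30.7
tool_pos: [0.5553, 0.2081, 0.1511]
tool_rot: [2.396, -2.03, 0.002]
contact_force: [-0.6, -7.2, 0.6]
opening: 0.0177
30.75 [0.5553 0.2081 0.1511] F [-0.0602 -6.4278  0.9045] M [-0.9106 -0.0361 -0.0404] 0.01757124622099439
tool yaw -80.54101961494837
```

View pics/z26.png

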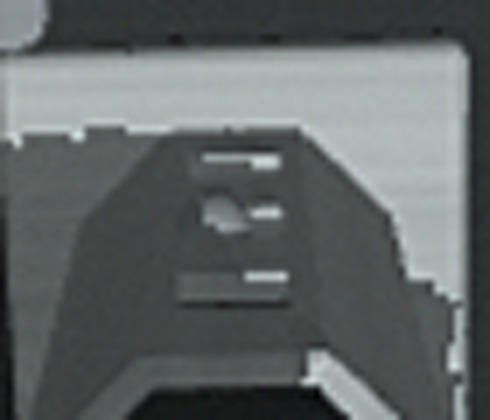

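```bash
python3 -m handwheel '{"offset":[[0,0,0],[0,0,0],[0,0,0],[0,0,0],[0,0,0],[0,0,0],[0,0,0],[0,0,0],[0,0,0],[0,0,0]],"roll":[-0.1,-0.2,-0.3,-0.35,-0.3,-0.2,-0.1,0,0,0]}'
python3 look.py 27
```

```text
t: 31.75
tool_pos: [0.5553, 0.2081, 0.1511]
tool_rot: [2.396, -2.03, 0.002]
contact_force: [-0.6, -6.0, 1.1]
opening: 0.0176
31.8 [0.5553 0.2081 0.1511] F [ 0.1863 -6.95    0.4499] M [-0.925  -0.1105 -0.0216] 0.017242040716595193
tool yaw -80.54040276234606
```

View pics/z27.png

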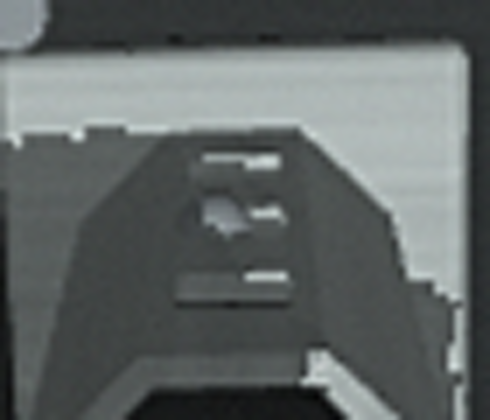

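View pics/w27.png

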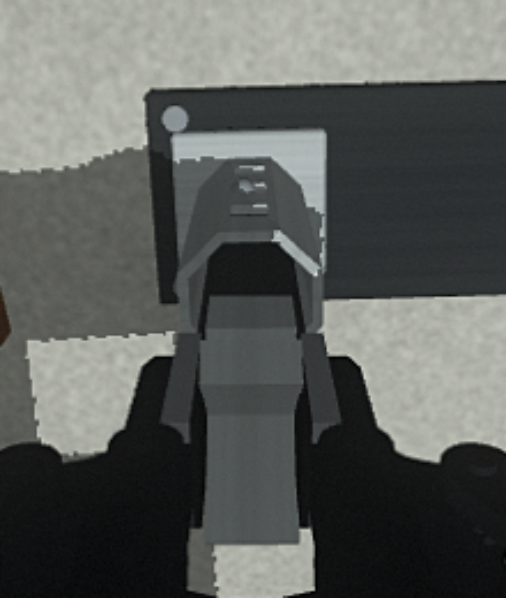

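```bash
python3 -m handwheel '{"offset":[[0,0,0],[0,0,0],[0,0,0],[0,0,0.1],[0,0,0.3],[0,0,0.7],[0,0,1.2],[0,0,1.8],[0,0,2.4],[0,0,2.6]],"roll":[0,0,0,0,0,0,0,0,0,0]}' 50 20
python3 - <<'E'
from hz import *
d=cam("wrist"); cv2.imwrite("pics/w28.png",d["img"][:,:,::-1]); np.save("w28.npy",d,allow_pickle=True)
o=ctrl.get_obs();print(o['t'],o['tool_pos'],o['contact_force'],o['wrist_torque'],o['opening'])
E
```

```text
t: 32.8
tool_pos: [0.5567, 0.2092, 0.2587]
tool_rot: [-2.393, 2.027, -0.006]
contact_force: [-0.2, 0.6, 0.4]
opening: 0.05
32.85 [0.5567 0.2092 0.2586] [-0.1282  0.2135  1.0996] [-0.0127  0.0489  0.0038] 0.04980702786448942
```

View pics/w28.png

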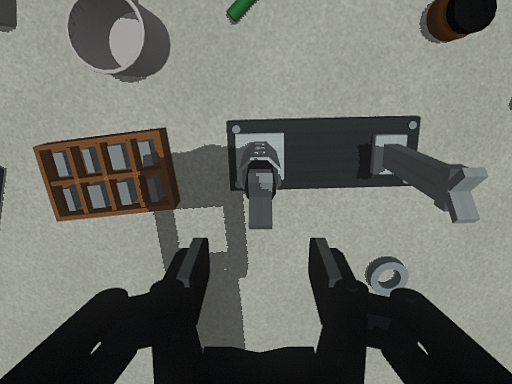

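Run:
```python
import cv2
t=cv2.imread("pics/w28.png")
a=t[100:240,220:495]; cv2.imwrite("pics/c28.png",cv2.resize(a,None,fx=2.9,fy=2.9,interpolation=cv2.INTER_CUBIC))
```

```text
(no output)
```

View pics/c28.png

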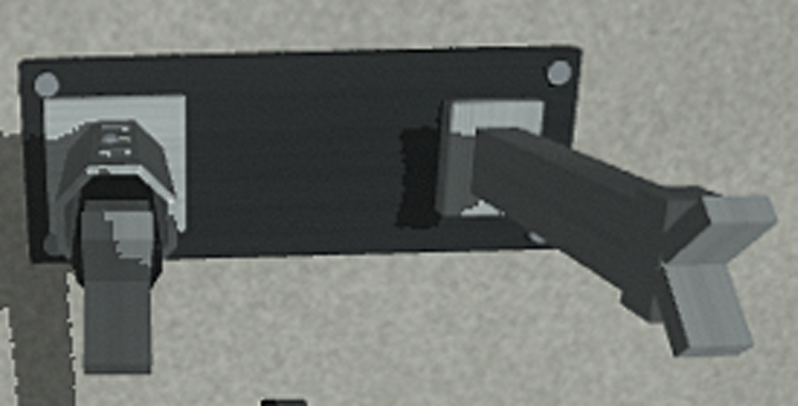

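Run:
```python
from hz import *
d=np.load("w28.npy",allow_pickle=True).item()
f=lambda c:(220+(c[0]+.5)/2.9-.5,100+(c[1]+.5)/2.9-.5)
g=lambda c,z:onz(d,*f(c),z)
A,B,C=g((20,61),.012),g((581,47),.012),g((32,262),.012)
print(A,B,C,np.linalg.norm(A-B),np.linalg.norm(A-C))
y=(A-B)/np.linalg.norm(A-B);x=np.array([y[1],-y[0],0]);print('yaw y',np.degrees(np.arctan2(y[1],y[0])))
ctr=(A+B)/2-.045*x; ctr2=(B+C)/2; print('ctr',ctr,ctr2)
F=lambda p:np.array([(p-ctr)@x,(p-ctr)@y])
v1,v2=g((662,263),.1667),g((725,262),.1667); print('fixed valley',v1,v2,(v1+v2)/2,F(v1),F(v2))
for z in(.163,.1667): 
  u1,u2=g((82,278),z),g((153,278),z); print('tele valley',z,(u1+u2)/2,F(u1),F(u2))
for c in[(752,350),(680,356),(777,218),(708,200),(85,372),(150,372)]: print(c,F(g(c,.185)))
```

```text
[0.5901 0.2563 0.012 ] [0.6362 0.0232 0.012 ] [0.5029 0.2389 0.012 ] 0.23756185063584292 0.08897272154083526
yaw y 101.18429610888587
ctr [0.569 0.131 0.012] [0.5696 0.1311 0.012 ]
fixed valley [0.5835 0.0614 0.1667] [0.5868 0.0435 0.1667] [0.5852 0.0524 0.1667] [ 0.0007 -0.0711] [ 0.0005 -0.0893]
tele valley 0.163 [0.5532 0.2089 0.163 ] [-0.0002  0.0893] [-0.0008  0.0696]
tele valley 0.1667 [0.5544 0.2091 0.1667] [0.0011 0.0891] [0.0005 0.0698]
(752, 350) [-0.0181 -0.0884]
(680, 356) [-0.0191 -0.0687]
(777, 218) [ 0.0182 -0.0881]
(708, 200) [ 0.0234 -0.069 ]
(85, 372) [-0.0185  0.0885]
(150, 372) [-0.019   0.0716]
```

```bash
python3 -m handwheel '{"offset":[[-0.05,-0.6,0],[-0.2,-1.8,0],[-0.3,-3,0],[-0.45,-4.2,0],[-0.55,-5.4,0],[-0.7,-6.6,0],[-0.8,-7.8,0],[-0.95,-9,-0.2],[-1.05,-10.2,-0.5],[-1.2,-11.3,-0.8]],"roll":[-0.2,-0.5,-0.8,-1.1,-1.4,-1.7,-2,-2.2,-2.3,-2.3]}' 60 20
python3 - <<'E'
from hz import *
d=cam("wrist"); cv2.imwrite("pics/w29.png",d["img"][:,:,::-1]); np.save("w29.npy",d,allow_pickle=True)
o=ctrl.get_obs();print(o['t'],o['tool_pos'],o['tool_rot'],o['contact_force'],o['opening'])
E
```

```text
t: 33.85
tool_pos: [0.5063, -0.2452, 0.2206]
tool_rot: [-2.135, 2.305, 0.0]
contact_force: [0.6, 0.1, -0.1]
opening: 0.0601
33.9 [ 0.504  -0.2503  0.2178] [ 2.1262 -2.3057 -0.0026] [-2.0987 -2.8195 -1.9126] 0.060042623672472324
```

View pics/w29.png

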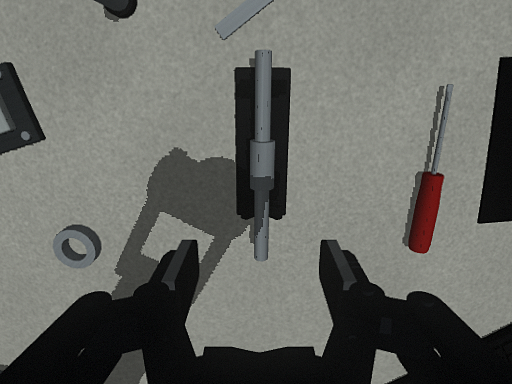

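Run:
```python
from hz import *
d=np.load("w29.npy",allow_pickle=True).item()
a=onz(d,263,50,.047);b=onz(d,261.5,261,.045)
print(a,b,(a+b)/2,np.linalg.norm(a-b),np.degrees(np.arctan2(*(a-b)[1::-1])))
p=[onz(d,*c,.05) for c in[(250,141),(274,141),(250.5,189),(273,189)]]
for q in p: print(q)
print(np.mean(p,axis=0))
o=ctrl.get_obs();print(o['t'],o['tool_pos'],o['dq'])
```

```text
[ 0.6174 -0.2563  0.047 ] [ 0.3933 -0.2385  0.045 ] [ 0.5053 -0.2474  0.046 ] 0.224757291009816 -4.553840923703671
[ 0.5336 -0.2372  0.05  ]
[ 0.5318 -0.2611  0.05  ]
[ 0.4832 -0.2335  0.05  ]
[ 0.4814 -0.257   0.05  ]
[ 0.5075 -0.2472  0.05  ]
33.9 [ 0.504  -0.2503  0.2178] [ 0.0759 -0.0266  0.0374  0.0495  0.0686  0.1309]
```

```bash
python3 -m handwheel '{"offset":[[0,-0.1,-0.4],[0,-0.15,-1],[0,-0.15,-1.6],[0,-0.15,-2.2],[0,-0.15,-2.7],[0,-0.15,-3],[0,-0.15,-3.2],[0,-0.15,-3.2],[0,-0.15,-3.2],[0,-0.15,-3.2]],"roll":[0,0,0,0,0,0,0,0,0,0]}' 60 20
python3 - <<'E'
from hz import *
d=cam("wrist"); cv2.imwrite("pics/w30.png",d["img"][:,:,::-1]); np.save("w30.npy",d,allow_pickle=True)
o=ctrl.get_obs();print(o['t'],o['tool_pos'],o['tool_rot'],o['contact_force'],o['opening'])
E
```

```text
t: 34.9
tool_pos: [0.5079, -0.2497, 0.0949]
tool_rot: [-2.136, 2.303, -0.004]
contact_force: [0.3, -0.3, -0.5]
opening: 0.0599
34.95 [ 0.5078 -0.2497  0.0949] [-2.1356  2.3033 -0.0037] [0.3998 0.1148 0.0222] 0.0599862470380206
```

View pics/w30.png

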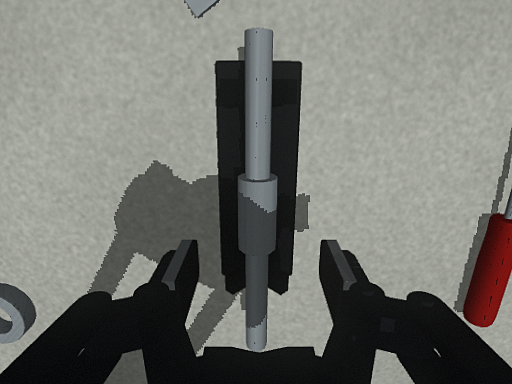

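Run:
```python
from hz import *
d=np.load("w30.npy",allow_pickle=True).item()
a=onz(d,259,28,.049);b=onz(d,256.5,346,.040)
print(a,b,(a+b)/2,np.linalg.norm(a-b),np.degrees(np.arctan2(*(a-b)[1::-1])))
p=[onz(d,*c,z) for c,z in[((238.5,178),.045),((277.5,178),.045),((239,253),.045),((276,253),.045)]]
for q in p: print(q)
print(np.mean(p,axis=0))
```

```text
[ 0.618  -0.2569  0.049 ] [ 0.3902 -0.2378  0.04  ] [ 0.5041 -0.2474  0.0445] 0.22873955062061987 -4.786838142420263
[ 0.5325 -0.2374  0.045 ]
[ 0.5306 -0.2622  0.045 ]
[ 0.4786 -0.2326  0.045 ]
[ 0.4767 -0.2581  0.045 ]
[ 0.5046 -0.2476  0.045 ]
```

```bash
python3 -m handwheel '{"offset":[[-0.03,0.04,-0.2],[-0.03,0.04,-0.5],[-0.03,0.04,-0.8],[-0.03,0.04,-1.1],[-0.03,0.04,-1.35],[-0.03,0.04,-1.5],[-0.03,0.04,-1.6],[-0.03,0.04,-1.65],[-0.03,0.04,-1.65],[-0.03,0.04,-1.65]],"roll":[0,0,0,0,0,0,0,0,0,0]}' 50 40
python3 -m handwheel '{"offset":[[0,0,0],[0,0,0],[0,0,0],[0,0,0],[0,0,0],[0,0,0],[0,0,0],[0,0,0],[0,0,0],[0,0,0]],"roll":[0,0,0,0,0,0,0,0,0,0]}' 15 40
python3 look.py 31
```

```text
t: 35.95
tool_pos: [0.5062, -0.2479, 0.028]
tool_rot: [-2.136, 2.304, -0.002]
contact_force: [0.4, -0.5, 0.3]
opening: 0.0501
t: 36.95
tool_pos: [0.5062, -0.2484, 0.0282]
tool_rot: [2.136, -2.303, 0.003]
contact_force: [-1.1, -5.1, 4.8]
opening: 0.0249
37.0 [ 0.5062 -0.2484  0.0282] F [-1.3132 -4.946   5.4719] M [-0.761   0.2794 -0.1177] 0.02487487643560035
tool yaw -94.33085480633595
```

View pics/w31.png

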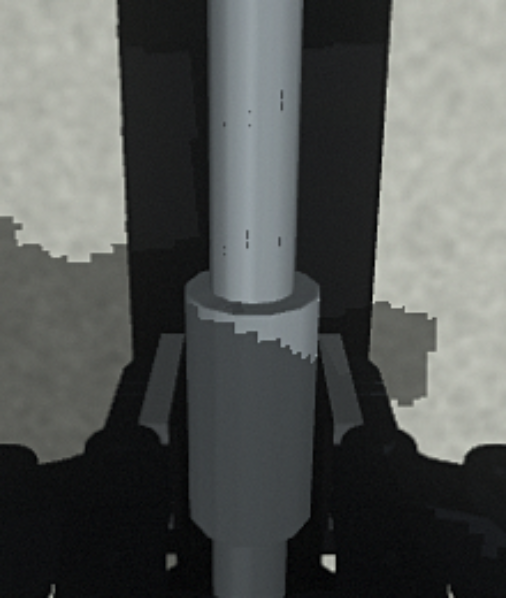

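```bash
python3 -m handwheel '{"offset":[[0,0,0.2],[0,0,0.7],[0,0,1.4],[0,0.1,2.2],[0.1,0.4,3],[0.2,0.9,3.8],[0.3,1.6,4.5],[0.4,2.4,5],[0.6,3.3,5.3],[0.75,4.2,5.4]],"roll":[0,0,0.2,0.8,1.8,3,4.2,5.4,6.6,7.8]}' - 40
python3 -m handwheel '{"offset":[[0.15,0.9,0],[0.3,1.8,0],[0.45,2.7,0],[0.55,3.5,0],[0.65,4.2,0],[0.75,4.8,0],[0.8,5.1,0],[0.84,5.28,0],[0.84,5.28,0],[0.84,5.28,0]],"roll":[1.2,2.4,3.6,4.8,6,7.2,8.4,9.3,9.8,9.8]}' - 40
python3 - <<'E'
from hz import *
d=cam("wrist"); cv2.imwrite("pics/w32.png",d["img"][:,:,::-1]); np.save("w32.npy",d,allow_pickle=True)
s=cam("scene"); cv2.imwrite("pics/s32.png",cv2.resize(s["img"][100:260,200:400,::-1],None,fx=3,fy=3)); np.save("s32.npy",s,allow_pickle=True)
o=ctrl.get_obs();print(o['t'],o['tool_pos'],o['tool_rot'],o['contact_force'],o['opening'])
r=o['tool_rot'];print(np.degrees(2*np.arctan2(r[1],r[0])))
E
```

```text
t: 38.0
tool_pos: [0.5353, -0.0771, 0.2432]
tool_rot: [-2.877, 1.257, 0.003]
contact_force: [0.4, -0.3, -4.4]
opening: 0.0244
t: 39.0
tool_pos: [0.5674, 0.1326, 0.2406]
tool_rot: [-3.125, -0.311, 0.009]
contact_force: [0.6, 0.2, -5.4]
opening: 0.0245
39.1 [0.568  0.132  0.2415] [-3.1256 -0.3075  0.0064] [ 0.9373  0.0693 -5.1912] 0.024502763842333068
-348.7610655128538
```

View pics/w32.png

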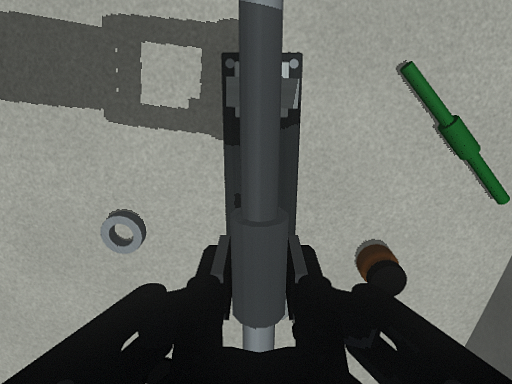

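View pics/s32.png

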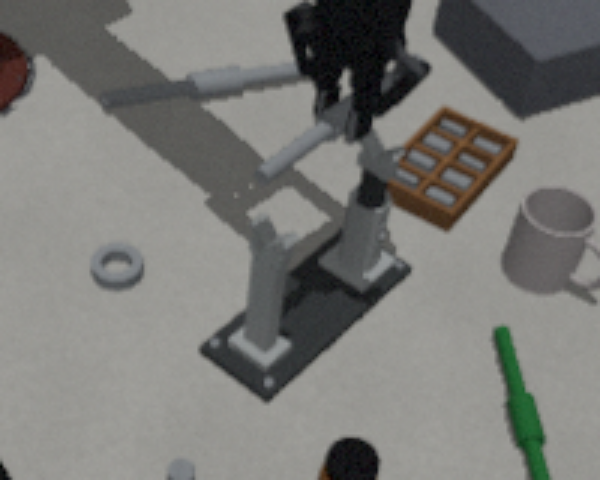

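```bash
python3 -m handwheel '{"offset":[[0.02,-0.01,-0.2],[0.035,-0.02,-0.5],[0.035,-0.02,-0.8],[0.035,-0.02,-1.1],[0.035,-0.02,-1.35],[0.035,-0.02,-1.55],[0.035,-0.02,-1.7],[0.035,-0.02,-1.8],[0.035,-0.02,-1.8],[0.035,-0.02,-1.8]],"roll":[0,0,0,0,0,0,0,0,0,0]}' - 40
python3 - <<'E'
from hz import *
d=cam("wrist"); cv2.imwrite("pics/w33.png",d["img"][:,:,::-1]); np.save("w33.npy",d,allow_pickle=True)
s=cam("scene"); cv2.imwrite("pics/s33.png",cv2.resize(s["img"][120:240,250:350,::-1],None,fx=5,fy=5,interpolation=cv2.INTER_CUBIC)); np.save("s33.npy",s,allow_pickle=True)
o=ctrl.get_obs();print(o['t'],o['tool_pos'],o['tool_rot'],o['contact_force'],o['opening'])
r=o['tool_rot'];print(np.degrees(2*np.arctan2(r[1],r[0])))
E
```

```text
t: 40.1
tool_pos: [0.5711, 0.1308, 0.172]
tool_rot: [3.126, 0.309, 0.001]
contact_force: [0.6, 0.0, -4.7]
opening: 0.0248
40.2 [0.5713 0.1308 0.1723] [3.1264 0.3086 0.0021] [-0.1214  0.5669 -4.7562] 0.024693620281710883
11.274394380464845
```

View pics/w33.png

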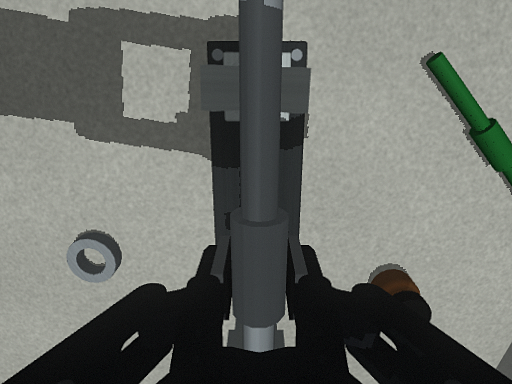

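View pics/s33.png

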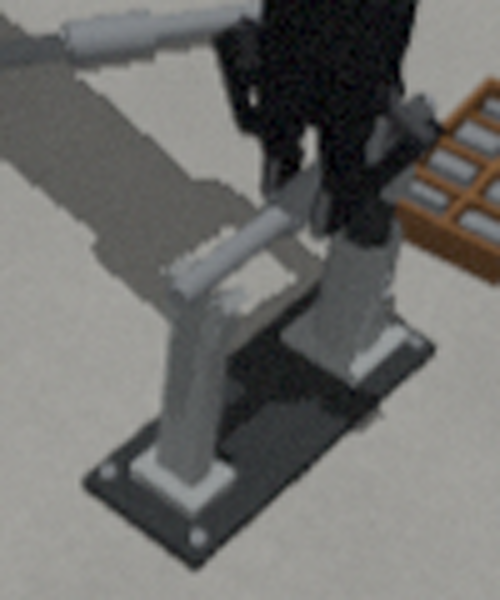

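```bash
python3 -m handwheel '{"offset":[[-0.02,0,-0.03],[-0.044,-0.009,-0.06],[-0.044,-0.009,-0.09],[-0.044,-0.009,-0.12],[-0.044,-0.009,-0.15],[-0.044,-0.009,-0.18],[-0.044,-0.009,-0.2],[-0.044,-0.009,-0.22],[-0.044,-0.009,-0.24],[-0.044,-0.009,-0.25]],"roll":[0,0,0,0,0,0,0,0,0,0]}' - 40
python3 look.py 34
```

```text
t: 41.2
tool_pos: [0.5691, 0.1304, 0.1616]
tool_rot: [3.126, 0.309, 0.0]
contact_force: [-0.9, -0.4, -3.2]
opening: 0.0245
41.25 [0.5691 0.1304 0.1617] F [ 0.1832 -0.6474 -4.8543] M [-0.0206  0.1029  0.112 ] 0.0248886282903857
tool yaw 11.285259321942618
```

View pics/w34.png

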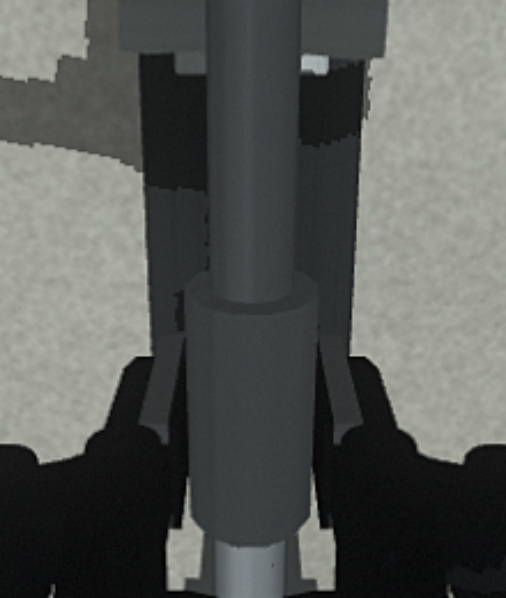

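```bash
python3 -m handwheel '{"offset":[[0,0,-0.006],[0,0,-0.012],[0,0,-0.018],[0,0,-0.024],[0,0,-0.03],[0,0,-0.036],[0,0,-0.042],[0,0,-0.048],[0,0,-0.054],[0,0,-0.06]],"roll":[0,0,0,0,0,0,0,0,0,0]}' - 40
python3 look.py 35
```

```text
t: 42.25
tool_pos: [0.5693, 0.1305, 0.1598]
tool_rot: [-3.126, -0.309, -0.001]
contact_force: [-1.9, 0.6, 4.4]
opening: 0.0245
42.3 [0.5693 0.1305 0.1598] F [-2.526   0.6904  4.5934] M [-0.07    0.3729  0.0916] 0.02499021506895306
tool yaw 11.274265254632954
```

```bash
python3 -m handwheel '{"offset":[[0,0,0],[0,0,0],[0,0,0],[0,0,0],[0,0,0],[0,0,0],[0,0,0],[0,0,0],[0,0,0],[0,0,0]],"roll":[0,0,0,0,0,0,0,0,0,0]}' 55 40
python3 look.py 36
```

```text
t: 43.3
tool_pos: [0.5691, 0.1304, 0.1591]
tool_rot: [3.126, 0.309, 0.0]
contact_force: [0.6, 0.4, -0.2]
opening: 0.0552
43.35 [0.569  0.1304 0.1591] F [ 0.3549 -0.7111 -0.062 ] M [-0.0412  0.0212  0.0164] 0.054856009789499255
tool yaw 11.275702447066706
```

View pics/w36.png

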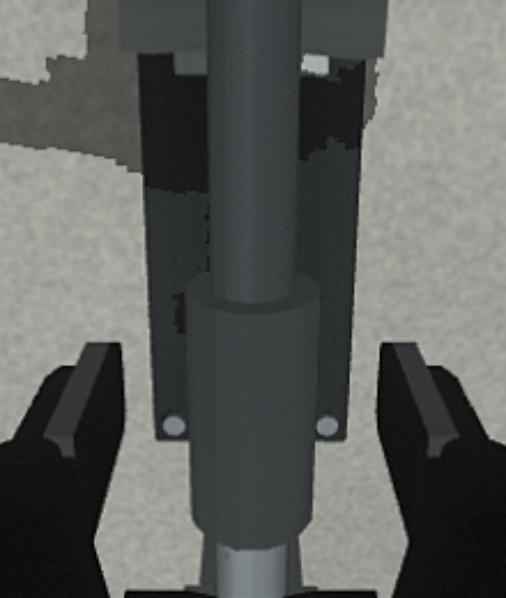

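Released cleanly and the spindle did not shift. I'll retreat straight up and check.

```bash
python3 -m handwheel '{"offset":[[0,0,0.1],[0,0,0.3],[0,0,0.6],[0,0,1],[0,0,1.5],[0,0,2],[0,0,2.5],[0,0,3],[0,0,3.3],[0,0,3.5]],"roll":[0,0,0,0,0,0,0,0,0,0]}' 
python3 -m handwheel '{"offset":[[-0.3,0,0.2],[-0.8,0,0.4],[-1.4,0,0.6],[-2,0,0.7],[-2.6,0,0.8],[-3.2,0,0.8],[-3.6,0,0.8],[-3.8,0,0.8],[-3.8,0,0.8],[-3.8,0,0.8]],"roll":[0,0,0,0,0,0,0,0,0,0]}'
python3 - <<'E'
from hz import *
d=cam("top"); cv2.imwrite("pics/t37.png",cv2.resize(d["img"][120:210,140:270,::-1],None,fx=5.5,fy=5.5,interpolation=cv2.INTER_CUBIC))
s=cam("scene"); cv2.imwrite("pics/s37.png",cv2.resize(s["img"][130:240,250:360,::-1],None,fx=5.4,fy=5.4,interpolation=cv2.INTER_CUBIC)); np.save("s37.npy",s,allow_pickle=True);np.save("t37.npy",d,allow_pickle=True)
w=cam("wrist"); cv2.imwrite("pics/w37.png",w["img"][:,:,::-1])
o=ctrl.get_obs();print(o['t'],o['tool_pos'])
E
```

```text
t: 44.35
tool_pos: [0.5696, 0.1305, 0.3016]
tool_rot: [3.126, 0.309, 0.005]
contact_force: [-0.5, 1.0, 0.2]
opening: 0.0551
t: 45.35
tool_pos: [0.4174, 0.1304, 0.331]
tool_rot: [3.126, 0.308, 0.0]
contact_force: [-0.2, 0.3, -0.0]
opening: 0.0549
45.5 [0.4175 0.1303 0.3308]
```

View pics/t37.png

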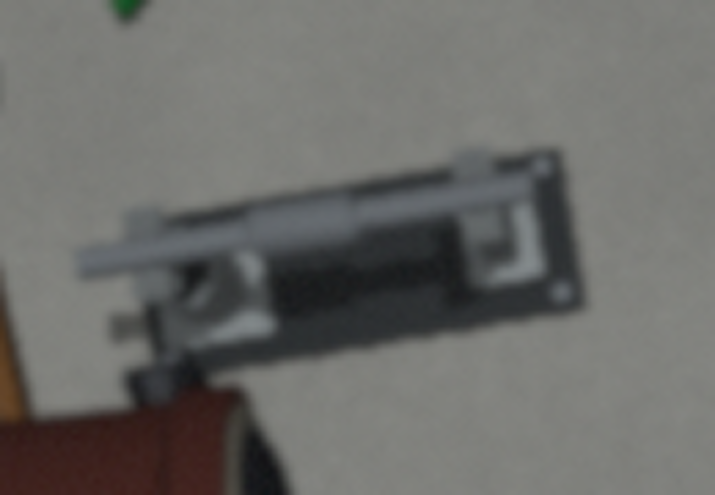

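View pics/s37.png

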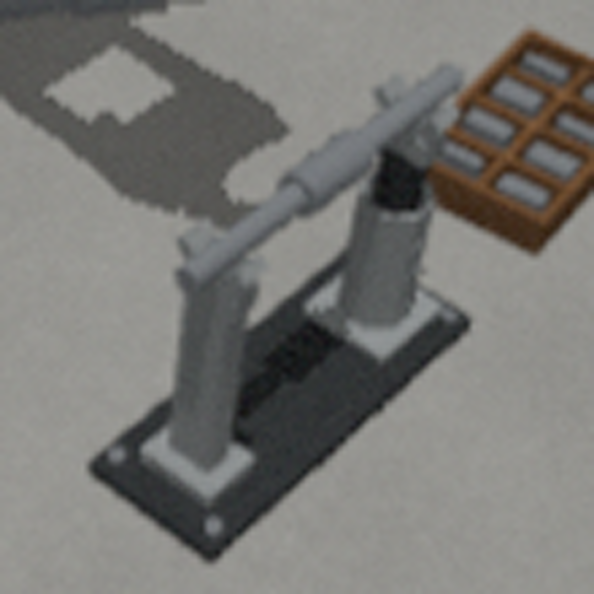

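View pics/w37.png

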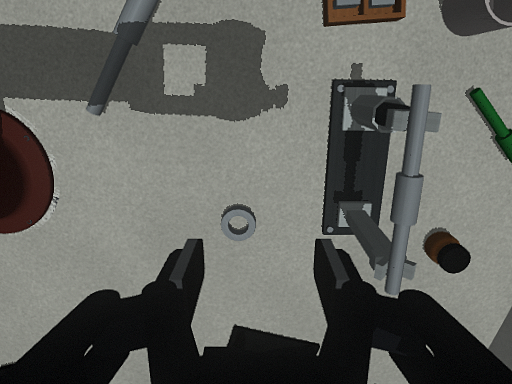

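Run:
```python
from hz import *
d=np.load("t37.npy",allow_pickle=True).item();s=np.load("s37.npy",allow_pickle=True).item()
f=lambda c:(140+(c[0]+.5)/5.5-.5,120+(c[1]+.5)/5.5-.5); g=lambda c:(250+(c[0]+.5)/5.4-.5,130+(c[1]+.5)/5.4-.5)
P=tri((d,*f((78,262))),(s,*g((455,75)))); Q=tri((d,*f((535,188))),(s,*g((195,272))))
print(P,Q,(P+Q)/2,np.linalg.norm(P-Q),np.degrees(np.arctan2(*(P-Q)[1::-1])))
```

```text
[0.5487 0.2397 0.1777] [0.5893 0.0253 0.1854] [0.569  0.1325 0.1815] 0.21836827728762326 100.69968683677638
```

```bash
python3 -c "
from station import ctrl
print(ctrl.finish_job()); print(ctrl.get_obs()['t'])"
```

```text
the job is handed in; nothing more can be done
None
the job is handed in; nothing more can be done
```

The fixture is set up and the job is handed in, after about 45.5 s of the 72 s allowed; no verdict was reported.

**Post and button:** I gripped the V head, raised it about 30 mm with the button turned away from the holes, and felt for the middle hole with slow turns at three heights. The first two heights did not catch. At the third, the wrist picture showed the button standing out of the middle hole. A small test turn afterwards left it there. I did not read the button's depth directly.

**Forces while feeling:** The wrist readings, taken at the end of each step, showed at most about 8 N and 0.12 N m of turning torque. The force between post and tube itself was not measured.

**Spindle:** I took it from its cradle and lowered it until both rests carried it, with about 9.5 N on them, then let go. It did not shift when released.

**Last checks:**

| Check | Measured | Limit |
|---|---|---|
| Centre, from the middle between the rests | about 2 mm | 30 mm |
| Direction, against the fixture's y | about 0.5° | 4.6° |
| Tilt, telescopic side lower | about 2°, measured only to about 1° | 4.6° (same angle limit) |

- **Height:** The two-camera estimate of the spindle's axis (0.1815 m) was 3 to 5 mm above the gripper's own reading at contact (about 0.177 m). Both are within 0.170 to 0.186 m.
- **First grip:** My first attempt on the V head was too low and closed on the round tube. I opened, went up 7 mm and gripped again, with no harm seen.
- **Bystanders:** No contact with any was noticed.

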